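Load the key-top glue press, put the board on and clamp it down

ROBOT

A 7-joint arm with a two-finger parallel gripper is mounted at the origin on the work surface. World frame = base frame: x ahead of the robot, y to its left, z up, the work surface at z = 0. Lengths are in m, angles in degrees, forces in N, time in s.
With the tool pointing down it reaches from about 0.425 to 0.8 m from the base axis. Payload 8.3 kg.
Tool frame: the origin (TCP) lies on the mounting face of the last link; the fingertips stand 173 mm ahead of it and the grasp point (between the pads) lies 155 mm ahead of it; x points along the fingers, y is the direction in which the jaws open and shut, and the axes are right-handed (so a half turn about x gives the same grasp; the last joint's range is limited). The gripper opens to 85 mm and grips with 20 to 120 N. Pads are 22 mm wide; open, the fingers measure 114 mm over their backs; the gripper's body (76 mm by 85 mm) begins 54 mm behind the grasp point. The pads swing forward as they close: fully open they stand 13 mm farther back than shut.
Start: joints at [-71.213, 21.967, 0.94, 78.501, -0.361, 79.538, -2.664], TCP at [0.238, 0.578, 0.405] pointing down, gripper open.
Joint ranges: [-169.22, 169.22], [-14.56, 117.87], [-87.37, 89.26], [10.42, 133.3], [-82.24, 262.24], [0.94, 117.77], [-172.7, 172.7]. Speed limits (degrees/s): [136.94, 136.94, 172.46, 172.46, 180, 180, 180].

INTERFACE

Orientations are given as [roll, pitch, yaw] about the fixed x, y, z axes, in that order (R = Rz(yaw) Ry(pitch) Rx(roll)).
In Python, from rig import env gives the robot as it stands.
- The arm moves only by the tool step_arm, never from a script. Its argument "increments" is a list that holds one entry, the list of rows, each a list of 7 numbers: the opening in per cent of the stroke, from 0 (shut) to 100 (fully open), then the shift along the tool's x, y, z in cm, then the turn, a rotation vector about the tool's x, y, z in rad. In form: [[[jaw, tx, ty, tz, ax, ay, az], ...]]. A call has exactly 10 rows; each row shifts and turns the pose as measured when the row begins, along the tool's axes as they then stand; what a row does not reach is not made up. A row lasts 1/10 s, in which the tool goes at most 50 mm and 8.59 degrees, less where a joint would pass 70% of its speed; a pose out of reach is approached as far as the arm can. A call is refused whole if a number of a shift passes 5 or a number of a turn 0.15, either way. A call with a gripper value outside its range is refused whole. The fingers move at their own pace and stop on an object; "squeeze" is the grip in N (left out, the last holds). Time passes only in rows, so rows that do not move let the fingers close, or fill a call up. It gives the time, the measured TCP pose, the force and the opening at its end, in the units of the state.
- env.get_obs(): the state, without advancing time (a new reading comes with each control period).
- env.read_camera(name): name is "scene" or "top" or "wrist"; returns a dict with "color" (400x640x3 uint8, red, green, blue), "depth" (400x640 float32, m along the optical axis (not along the pixel's ray), 0 where there is no reading), "fx", "fy", "cx", "cy" (pixels), "dist" ([k1, k2, p1, p2, k3] as OpenCV has them; the pictures are not rectified), "extrinsics" (4x4, takes a point from world to camera coordinates). Camera axes: x right, y down, z forward; pixel columns grow to the right and rows downward; lengths in m; the calibration is good to about 2 mm. A picture is of the moment at which its call begins.
- env.finish_job(): hands the job in, once; it reports no verdict.
The state is a dict: "clock": time; "q": joint angles; "joint_velocities": joint speeds; "effort": joint torques, N m; "tcp_pos": TCP position; "eef_rot": TCP orientation; "force": force on the tool from outside, world axes, zero at the start; "wrist_torque": the same for the moment, N m; "finger_gap": finger opening in m.
Only numpy, scipy, OpenCV 4.12 (cv2) and the standard library are available. Lean on these libraries where they do the work, as an engineer would, in place of code of your own. Each camera call takes 0.05 s, during which the arm holds its last target.

TASK

Load the sloping glue press: lay the ivory-capped key flat in the ivory lane and the black-capped key flat in the black lane, caps up, down against or close to the lip. Then lay the pressing board squarely over both keys, and last swing the clamp arm down on its block as far as it will go, so that it stays down and holds the board under pressure. Leave the other things on the bench where they lie.

Things in the scene. Friction and masses are not known exactly. Their poses are not given: they have to be found in the camera images.
- ivory_key: Short spruce piano key, 95 x 24 mm, 24 mm high, with an ivory-coloured celluloid cap on top (cap 7 mm thick, as wide as the stick); 60 g. Lies loose on the bench cap up. Origin: centre of the underside; x along its length, z up out of the cap.
- ebony_key: Same spruce key, 95 x 24 mm, 24 mm high, with a black ebony cap on top (cap 7 mm thick and 20 mm wide; the stick below it is 24 mm wide, 17 mm high); 60 g. Lies loose on the bench cap up. Origin and axes as for the ivory key.
- caul: Pressing board that closes the press: beech, 95 (x) x 100 (y) x 10 mm, with a walnut grip block fixed on its middle, 60 (x) x 24 (y) mm and 22 mm high, so 32 mm high in all; 160 g. Lies loose on the bench, block up; goes on with the length of the block up the slope. Origin: centre of the underside; z up through the block.
- bed: Walnut bed of the press, rising 35 degrees to the robot's right (within 0.3 rad). Origin: mid lane floors, 60 mm up; x up the slope, y across, z square to it. A lip at the low end (inner face x = -50 mm, 38 mm high, 110 mm wide) stops keys and board. Board in place: on both keys, z = 24 mm, y = 0. The open clamp overhangs the bed: a tool straight down strikes it, one square to the bed is free.
- ivory_lane: Ivory-coloured lane on the bed for the ivory key: a floor between two 6 mm high walls 30 mm apart, open at the top of the slope, ended by the lip at x = -50 mm. The key lies along it. Origin: middle of the floor, at y = +35 or -35 mm in the bed's frame (the lanes trade places); axes as the bed's.
- ebony_lane: Black lane on the bed, for the ebony key; otherwise as the ivory lane.
- clamp (a joint): Steel clamp arm hinged at the bed's high end about the bed's y axis: 0 rad = fully down at its stop, parallel to the bed; grows as it lifts (start 2.0 to 2.2, about upright; limit 2.3). A stiff hinge (0.9 N m, about 6 N at the grip) keeps it where it is left. Its pad, 82 mm from the hinge, meets the board's block at about 0.11 rad; from there to the stop takes about 10 N at the grip.
- pad (a joint): How far the clamp's spring-loaded rubber pad (26 mm across, 0.8 N per mm) is pushed in, m: 0 = free, about 0.009 with the arm fully down on the loaded board.
- clamp_hinge (a point): The clamp arm's hinge axis: at x = 80, z = 72 mm in the bed's frame.
- clamp_grip (a point): Middle of the dark red handle of the clamp arm, 145 mm from the hinge along the arm. The handle is 22 mm wide (across, along the hinge axis), 20 mm thick and 56 mm long (30 mm outward to its end, 26 mm inward). Site axes turn with the arm: x from the handle toward the hinge, y along the hinge axis.
- flange0: Bystander: the first of three brass flanges, 60 x 22 x 16 mm, loose. Origin: centre of the underside.
- flange1: Bystander: the second of three brass flanges, 60 x 22 x 16 mm, loose. Origin: centre of the underside.
- flange2: Bystander: the third of three brass flanges, 60 x 22 x 16 mm, loose. Origin: centre of the underside.
- key_top: Bystander: bare ivory-coloured celluloid key top, a thin strip 150 x 23 x 4 mm, loose. Origin: centre of the underside.
- pricker: Bystander: bone-handled pricking tool, 130 mm long, 22 mm thick, loose. Origin: under its middle.
- wrench: Bystander: beech-handled capstan wrench, 190 mm long, 26 mm wide, 20 mm high, loose. Origin: underside, 3 mm from its middle.
Mind the look-alikes: they are no part of the job. What is shaped like the ivory_key but blue or turquoise is not meant.

How it is judged:
By the outcome, as a careful person would: the job done as asked, in the order asked, and still so for the second after the job is handed in, with the robot touching nothing.
It also fails if it takes over 72 s, if anything falls off the work surface, if the arm or the gripper's body presses on something with over 40 N, if the wrist force passes 120 N, or if a joint passes its speed limit or range.

## Working session

There is one attempt and no reset: what is moved stays moved. The work goes in short steps, Python scripts to look and compute and a tool call to move; the robot and the scene stay as the last step left them, time stands still between calls to the robot, and variables do not carry over. Pictures are saved under pics/ and viewed, and the job is handed in when it is done.

Besides the shell and the picture viewer there is one more tool, called as name(argument=value, ...) on one line, values as JSON. step_arm: Moves the arm, as the interface text tells. Its arguments: {"type":"object","properties":{"increments":{"type":"array"},"squeeze":{"type":"number"}},"required":["increments"]}

```bash
ls; mkdir -p pics
python3 - <<'E'
from rig import env
import cv2,numpy as np
print(env.get_obs())
for n in ["scene","top","wrist"]:
    c=env.read_camera(n)
    cv2.imwrite(f"pics/{n}0.png",c["color"][:,:,::-1])
    np.savez(f"pics/{n}0.npz",**c)
    print(n,c["fx"],c["fy"],c["cx"],c["cy"],c["dist"],np.round(c["extrinsics"],3).tolist())
E
```

```text
pics
{'clock': 0.0, 'q': array([-71.21283534,  22.01412856,   0.93671344,  78.56082455,
        -0.3615395 ,  79.53761899,  -2.66399137]), 'joint_velocities': array([ 0.03962516,  0.01403074,  0.06600684, -0.05718141, -0.01222928,
        0.00622415, -0.02118529]), 'effort': array([ 6.40173366e-04, -6.27597213e+01,  8.44492950e-01, -3.71814394e+01,
        1.63963245e-02,  1.41023312e-02, -3.76838409e-05]), 'tcp_pos': array([0.23796378, 0.57774835, 0.40369439]), 'eef_rot': array([ -89.58181544,   89.89020518, -111.96773064]), 'force': array([-0.00778929,  0.4168965 ,  0.59065252]), 'wrist_torque': array([ 0.00673911, -0.05041152, -0.03511656]), 'finger_gap': 0.08556974695000162}
scene 395.5033383796435 395.5033383796435 314.04151717808287 200.38483852951506 [-0.01712357  0.          0.          0.          0.        ] [[-0.388, 0.921, -0.014, 0.205], [0.795, 0.327, -0.511, -0.412], [-0.466, -0.209, -0.859, 1.439], [0.0, 0.0, 0.0, 1.0]]
top 514.871955665887 514.871955665887 321.50672537077133 195.19498920235407 [-0.04454075  0.          0.          0.          0.        ] [[0.02, -1.0, -0.005, 0.021], [-0.983, -0.019, -0.184, 0.578], [0.184, 0.008, -0.983, 1.633], [0.0, 0.0, 0.0, 1.0]]
wrist 289.48518983234754 289.48518983234754 315.3994482553964 197.31950972438182 [-0.0305171  0.         0.         0.         0.       ] [[0.38, 0.925, -0.002, -0.624], [0.876, -0.359, 0.321, -0.042], [0.296, -0.124, -0.947, 0.381], [0.0, 0.0, 0.0, 1.0]]
```

View pics/scene0.png

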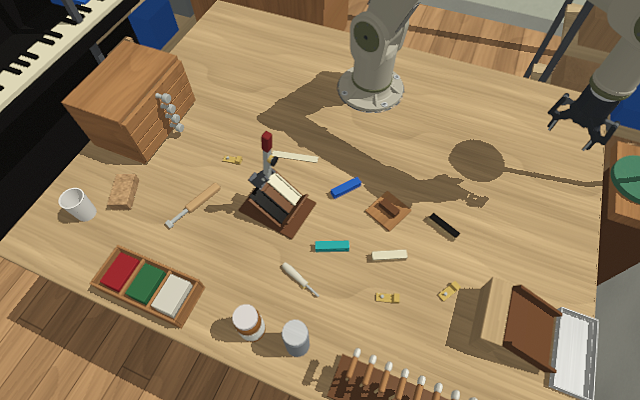

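View pics/top0.png

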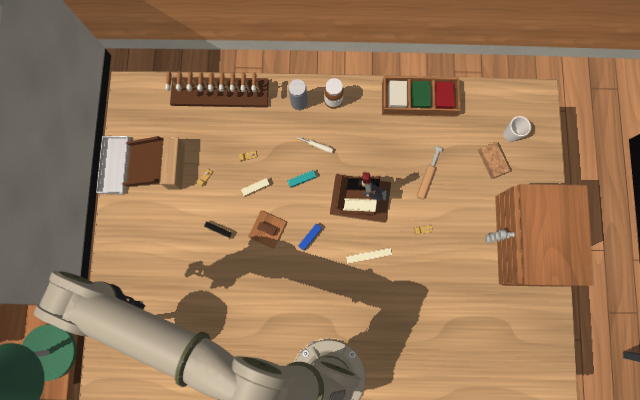

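View pics/wrist0.png

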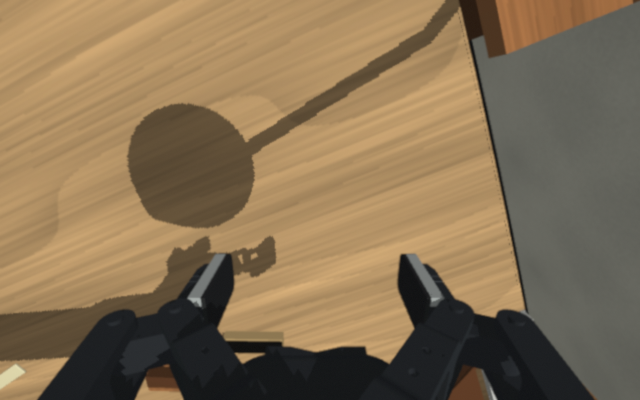

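The top view shows the ivory key near (256,187) and the ebony key near (219,229). The caul is at (268,229) and the press at (362,196), with the clamp upright near (370,183). The blue, teal, thin-strip, flange, pricker and wrench items are bystanders. Next I'll enlarge crops to get positions.

```bash
cat > h.py <<'E'
import numpy as np,cv2
from scipy.spatial.transform import Rotation as R
def load(n): return dict(np.load(n))
def K(c): return np.array([[c["fx"],0,c["cx"]],[0,c["fy"],c["cy"]],[0,0,1]],float)
def ray(c,uv):
    p=cv2.undistortPoints(np.array(uv,float).reshape(-1,1,2),K(c),np.array(c["dist"],float))[:,0]
    d=np.c_[p,np.ones(len(p))]; E=np.array(c["extrinsics"])
    return -E[:3,:3].T@E[:3,3], d@E[:3,:3]
def onz(c,uv,z):
    o,d=ray(c,uv); return o+d*((z-o[2])/d[:,2])[:,None]
def cloud(c,box=None):
    u0,v0,u1,v1=box or (0,0,640,400)
    uu,vv=np.meshgrid(np.arange(u0,u1),np.arange(v0,v1)); uv=np.c_[uu.ravel(),vv.ravel()]
    o,d=ray(c,uv); z=c["depth"][uv[:,1],uv[:,0]]
    return uv,o+d*z[:,None],c["color"][uv[:,1],uv[:,0]].astype(int),z>0
def proj(c,P):
    E=np.array(c["extrinsics"]); rv,_=cv2.Rodrigues(E[:3,:3])
    return cv2.projectPoints(np.array(P,float).reshape(-1,3),rv,E[:3,3],K(c),np.array(c["dist"],float))[0][:,0]
def crop(c,box,s,fn):
    u0,v0,u1,v1=box
    cv2.imwrite(fn,cv2.resize(c["color"][v0:v1,u0:u1,::-1],None,fx=s,fy=s,interpolation=cv2.INTER_CUBIC))
E
python3 - <<'E'
from h import *
t=load("pics/top0.npz");s=load("pics/scene0.npz")
crop(t,(195,140,295,250),5.4,"pics/t_objs.png")
crop(t,(320,160,400,230),8,"pics/t_bed.png")
crop(s,(225,120,335,245),4.8,"pics/s_bed.png")
for b in [(330,170,395,222)]:
    uv,P,c,m=cloud(t,b); print(np.percentile(P[m][:,2],[0,5,50,95,100]))
E
```

```text
[-0.01248147 -0.00534791  0.01415828  0.1825088   0.34302555]
```

View pics/t_objs.png

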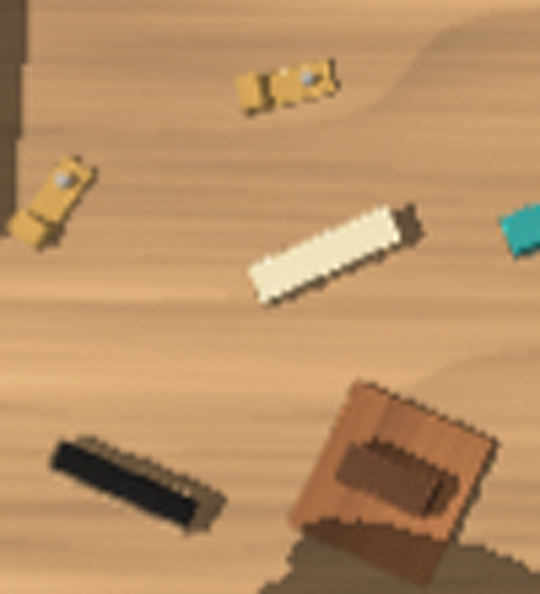

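View pics/t_bed.png

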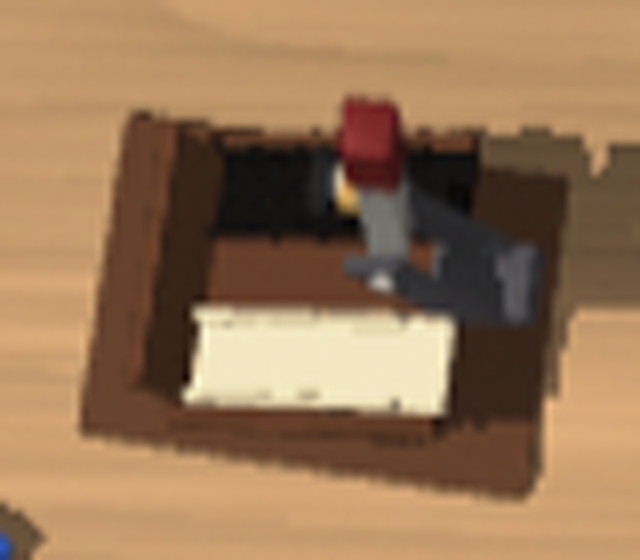

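View pics/s_bed.png

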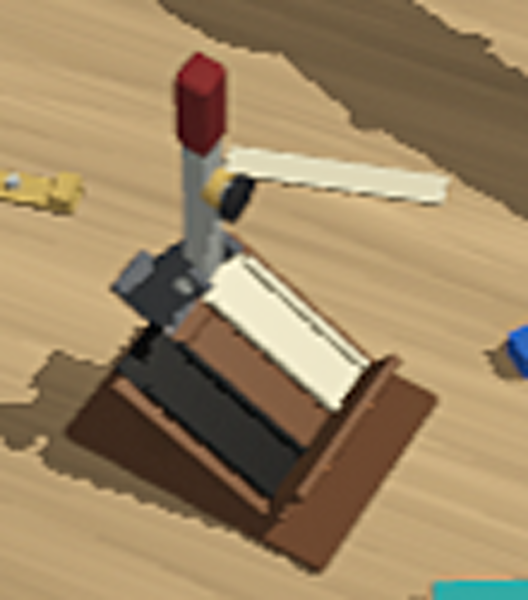

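Run:
```python
from h import *
t=load("pics/top0.npz");s=load("pics/scene0.npz")
for nm,c,b in [("top",t,(335,170,392,222)),("scene",s,(238,165,320,240))]:
    uv,P,col,m=cloud(c,b); r,g,bl=col.T
    iv=m&(r>190)&(g>180)&(bl>140)&(P[:,2]<0.15)&(P[:,2]>0.02)
    p=P[iv]; cen=p.mean(0); w,v=np.linalg.eigh(np.cov((p-cen).T)); print(nm,iv.sum(),cen,v[:,0]*np.sign(v[2,0]),v[:,2],np.sqrt(w))
    print(np.percentile(p,[2,98],axis=0))
# table objs, minAreaRect at top height
b=(195,140,295,250)
uv,P,col,m=cloud(t,b); r,g,bl=col.T
def rect(mask,z,nm):
    lab=np.zeros((400,640),np.uint8); lab[uv[mask][:,1],uv[mask][:,0]]=255
    n,L,st,ce=cv2.connectedComponentsWithStats(lab); k=1+np.argmax(st[1:,4])
    ys,xs=np.where(L==k); q=onz(t,np.c_[xs,ys],z)[:,:2]
    rr=cv2.minAreaRect((q*1000).astype(np.float32)); print(nm,len(xs),q.mean(0),rr, "depth z",np.median(P[(L[uv[:,1],uv[:,0]]==k)][:,2]))
rect((r>205)&(g>195)&(bl>150),0.024,"ivory")
rect((r<50)&(g<50)&(bl<50),0.024,"ebony")
```

```text
top 352 [ 0.54607327 -0.09096694  0.06537849] [0.09053139 0.56090197 0.8229174 ] [-0.12549376 -0.81329875  0.56815179] [0.00396091 0.01075669 0.03440848]
[[ 0.52524379 -0.13773605  0.0301765 ]
 [ 0.56674278 -0.04490405  0.09910033]]
scene 398 [ 0.55002836 -0.08374666  0.06359643] [0.0315297  0.5704344  0.82073776] [-0.10797921 -0.81439611  0.57017495] [0.00321973 0.01105033 0.03043012]
[[ 0.53077031 -0.12478193  0.03334222]
 [ 0.57174233 -0.04228393  0.092359  ]]
ivory 186 [0.60778796 0.25794174] ((607.8129272460938, 257.9537048339844), (22.710010528564453, 93.0879135131836), 25.721017837524414) depth z 0.0226655085445725
ebony 129 [0.46207236 0.37353493] ((461.9739074707031, 373.2156677246094), (90.355224609375, 15.469510078430176), 67.05962371826172) depth z 0.022451731555050314
```

```bash
cat >> h.py <<'E'
def bedT(p):
    x,y,a=p; s,c=np.sin(np.radians(35)),np.cos(np.radians(35))
    # a=0 -> bed x horizontally along -y
    hx=np.array([-np.sin(a),-np.cos(a),0]); 
    X=hx*c+np.array([0,0,s]); Z=-hx*s+np.array([0,0,c]); Y=np.cross(Z,X)
    T=np.eye(4);T[:3,:3]=np.c_[X,Y,Z];T[:3,3]=[x,y,0.06];return T
def tw(T,P): return np.array(P,float).reshape(-1,3)/1000@T[:3,:3].T+T[:3,3]
def draw(c,box,sc,polys,fn):
    u0,v0,u1,v1=box
    im=cv2.resize(c["color"][v0:v1,u0:u1,::-1],None,fx=sc,fy=sc,interpolation=cv2.INTER_CUBIC)
    for P,colr in polys:
        q=(proj(c,P)-[u0,v0]+0.5)*sc-0.5
        cv2.polylines(im,[np.round(q*16).astype(np.int32)],True,colr,1,cv2.LINE_AA,4)
    cv2.imwrite(fn,im)
def bedpolys(T,L=50):
    o=[]
    for s,col in ((-35,(255,0,0)),(35,(0,255,0))):
        o.append((tw(T,[[-50,s-15,0],[L,s-15,0],[L,s+15,0],[-50,s+15,0]]),col))
    o.append((tw(T,[[-50,-55,38],[-50,55,38]]),(0,255,255)))
    o.append((tw(T,[[80,-20,72],[80,20,72]]),(255,255,0)))
    for th in (2.0,2.2):
        o.append((tw(T,[[80,0,72],[80-145*np.cos(th),0,72+145*np.sin(th)]]),(255,0,255)))
    return o
E
python3 - <<'E'
from h import *
from scipy.optimize import least_squares
t=load("pics/top0.npz");s=load("pics/scene0.npz")
f=lambda q:(np.array(q,float)+.5)/8-.5+[320,160]
uv=f([[195,310],[185,402],[457,318],[445,413],[219,148],[212,233]])
def mod(p):
    L=p[3]*100
    return tw(bedT(p),[[-50,-20,0],[-50,-50,0],[L,-20,0],[L,-50,0],[-50,50,0],[-50,20,0]])
r=least_squares(lambda p:(proj(t,mod(p))-uv).ravel(),[.58,-.09,.15,.5]);print(r.x,r.fun.round(2))
T=bedT(r.x)
draw(t,(320,155,400,230),8,bedpolys(T,r.x[3]*100),"pics/ft.png")
draw(s,(225,120,335,245),4.8,bedpolys(T,r.x[3]*100),"pics/fs.png")
E
```

```text
Traceback (most recent call last):
  File "h.py", line 23, in bedT
    x,y,a=p; s,c=np.sin(np.radians(35)),np.cos(np.radians(35))
    ^^^^^
ValueError: too many values to unpack (expected 3)
```

```bash
sed -i 's/x,y,a=p; s,c/x,y,a=p[:3]; s,c/' h.py
python3 - <<'E'
from h import *
from scipy.optimize import least_squares
t=load("pics/top0.npz");s=load("pics/scene0.npz")
f=lambda q:(np.array(q,float)+.5)/8-.5+[320,160]
uv=f([[195,310],[185,402],[457,318],[445,413],[219,148],[212,233]])
def mod(p):
    L=p[3]*100
    return tw(bedT(p),[[-50,-20,0],[-50,-50,0],[L,-20,0],[L,-50,0],[-50,50,0],[-50,20,0]])
r=least_squares(lambda p:(proj(t,mod(p))-uv).ravel(),[.58,-.09,.15,.5]);print(r.x,r.fun.round(2))
T=bedT(r.x)
draw(t,(320,155,400,230),8,bedpolys(T,r.x[3]*100),"pics/ft.png")
draw(s,(225,120,335,245),4.8,bedpolys(T,r.x[3]*100),"pics/fs.png")
E
```

```text
[ 0.58230528 -0.08510911  0.13662332  0.74284906] [ 0.08  1.27 -0.02 -1.4  -0.09  1.23  0.11 -1.41  0.18  1.14 -0.27 -0.79]
```

View pics/ft.png

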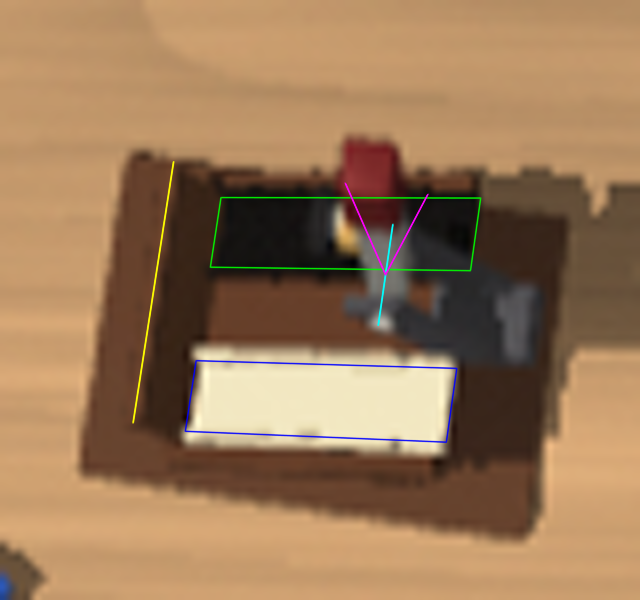

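View pics/fs.png

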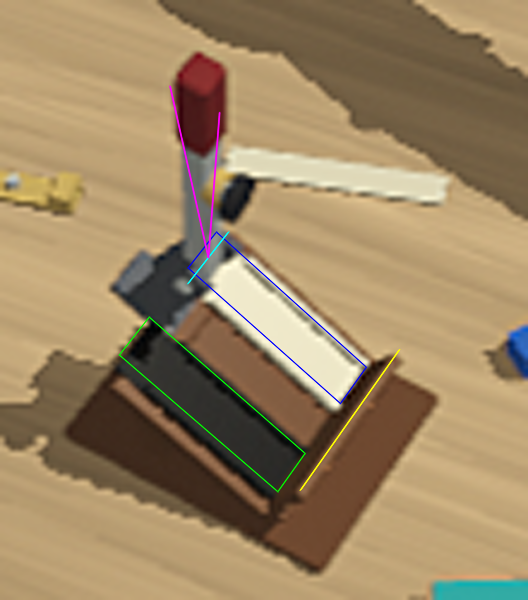

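```bash
cat > fit.py <<'E'
from h import *
from scipy.optimize import least_squares
t=load("pics/top0.npz");s=load("pics/scene0.npz")
f=lambda q:(np.array(q,float)+.5)/8-.5+[320,160]
g=lambda q:(np.array(q,float)+.5)/4.8-.5+[225,120]
uvt=f([[195,310],[185,402],[457,318],[445,413],[217,148],[212,235]])
uvs=g([[243,254],[210,292]])
def mod(p):
    L=p[3]*100;w=p[4]*100
    return tw(bedT(p),[[-50,-35+w,6],[-50,-35-w,6],[L,-35+w,6],[L,-35-w,6],[-50,35+w,6],[-50,35-w,6]])
def res(p):
    m=mod(p); return np.r_[(proj(t,m)-uvt).ravel(),(proj(s,m[[3,2]])-uvs).ravel()]
r=least_squares(res,[.58,-.09,.15,.5,.18]);print(r.x,r.fun.round(2))
T=bedT(r.x);L=r.x[3]*100;w=r.x[4]*100
np.save("bed0.npy",r.x[:3])
P=bedpolys(T,L)[2:]
for k in(-35,35): P.append((tw(T,[[-50,k+w,6],[-50,k-w,6],[L,k-w,6],[L,k+w,6]]),(255,0,0)))
draw(t,(320,155,400,230),8,P,"pics/ft2.png")
draw(s,(225,120,335,245),4.8,P,"pics/fs2.png")
E
python3 fit.py
```

```text
[ 0.58187473 -0.08982814  0.10526583  0.57678494  0.18396002] [ 0.78  0.44  0.73 -0.15 -3.69 -0.61 -3.44 -1.15  0.49  0.17 -0.17  0.04
 -2.04 -2.66 -2.02 -1.2 ]
```

View pics/ft2.png

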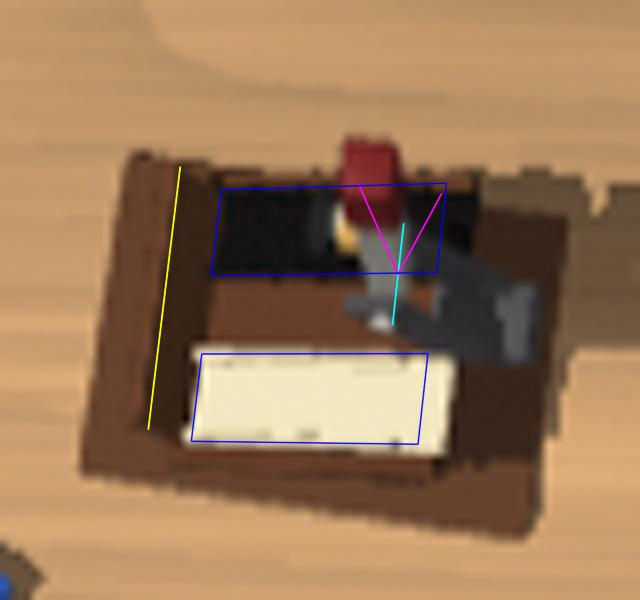

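View pics/fs2.png

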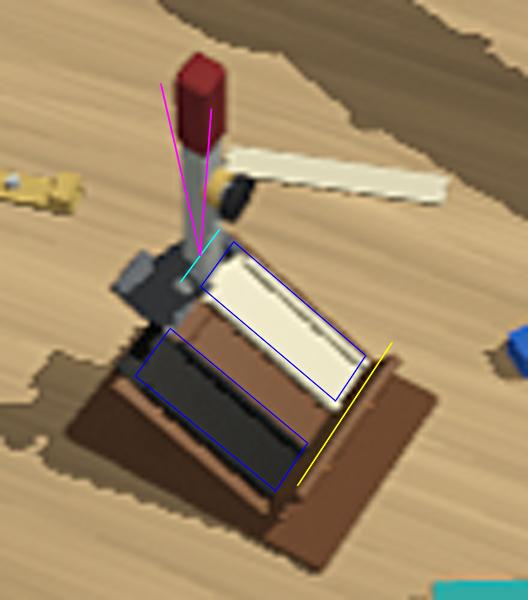

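```bash
cat > plan.py <<'E'
from h import *
from rig import env
def cur():
    o=env.get_obs(); return o,np.array(o["tcp_pos"]),R.from_euler('xyz',o["eef_rot"],degrees=True)
def tool(xdir,ydir):
    x=np.array(xdir,float);x/=np.linalg.norm(x);y=np.array(ydir,float);y-=x*(x@y);y/=np.linalg.norm(y)
    return R.from_matrix(np.c_[x,y,np.cross(x,y)])
def near(Rt,Rc):
    alt=Rt*R.from_rotvec([np.pi,0,0])
    return Rt if (Rc.inv()*Rt).magnitude()<=(Rc.inv()*alt).magnitude() else alt
def plan(way,jaw,gain=1.0,vmax=4.5,wmax=.14,start=None):
    """way: list of (grasp point xyz, Rot, nrows or None)"""
    o,p,r=cur()
    if start is not None:p,r=start
    out=[]
    for w in way:
        g,Rt=np.array(w[0]),w[1]
        tgt=g-Rt.apply([.155,0,0])
        # interpolate the grasp point linearly, rot slerp
        g0=p+r.apply([.155,0,0]); d=(r.inv()*Rt).as_rotvec()
        n=int(np.ceil(max(np.linalg.norm(g-g0)*100/vmax,np.linalg.norm(d)/wmax,np.linalg.norm(tgt-p)*100/vmax,1)))
        if len(w)>2 and w[2]: n=max(n,w[2])
        for k in range(1,n+1):
            rk=r*R.from_rotvec(d*k/n); gk=g0+(g-g0)*k/n; pk=gk-rk.apply([.155,0,0])
            rp=r*R.from_rotvec(d*(k-1)/n); gp=g0+(g-g0)*(k-1)/n; pp=gp-rp.apply([.155,0,0])
            s=rp.inv().apply(pk-pp)*100
            out.append(np.r_[jaw,s,(rp.inv()*rk).as_rotvec()])
        p,r=tgt,Rt
    print(len(out),"rows")
    for o in out: print("["+",".join(f"{v:g}" for v in np.r_[jaw,np.round(o[1:4],2),np.round(o[4:],3)])+"],")
    return p,r
def show():
    o,p,r=cur(); g=p+r.apply([.155,0,0]); M=r.as_matrix()
    print("t",round(o["clock"],2),"grasp",g.round(4),"x",M[:,0].round(3),"y",M[:,1].round(3),"F",np.round(o["force"],1),"M",np.round(o["wrist_torque"],2),"gap",round(o["finger_gap"],4)); print("q",o["q"].round(0))
E
python3 - <<'E'
from plan import *
show()
o,p,r=cur()
a=np.radians(25.7)
Rt=near(tool([0,0,-1],[np.cos(a),np.sin(a),0]),r)
plan([([.55,.2,.27],Rt)],100)
E
```

```text
t 0.15 grasp [0.2379 0.5776 0.2489] x [-0.001 -0.001 -1.   ] y [ 0.381  0.925 -0.002] F [0.1 0.2 0.4] M [-0.02 -0.02 -0.03] gap 0.0858
q [-71.  22.   1.  79.  -0.  80.  -3.]
11 rows
[100,-0.19,-2.1,3.93,0.066,0,0],
[100,-0.19,-1.83,4.06,0.066,0,0],
[100,-0.19,-1.56,4.17,0.066,0,0],
[100,-0.19,-1.27,4.27,0.066,0,0],
[100,-0.19,-0.99,4.34,0.066,0,0],
[100,-0.19,-0.7,4.4,0.066,0,0],
[100,-0.19,-0.4,4.44,0.066,0,0],
[100,-0.19,-0.11,4.45,0.066,0,0],
[100,-0.19,0.19,4.45,0.066,0,0],
[100,-0.19,0.48,4.43,0.066,0,0],
[100,-0.19,0.78,4.39,0.066,0,0],
```

step_arm(increments=[[[100,-0.2,-2.1,3.9,0.066,0,0],[100,-0.2,-1.8,4.1,0.066,0,0],[100,-0.2,-1.6,4.2,0.066,0,0],[100,-0.2,-1.3,4.3,0.066,0,0],[100,-0.2,-1.0,4.3,0.066,0,0],[100,-0.2,-0.7,4.4,0.066,0,0],[100,-0.2,-0.4,4.4,0.066,0,0],[100,-0.2,-0.1,4.5,0.066,0,0],[100,-0.2,0.2,4.5,0.066,0,0],[100,-0.2,0.5,4.4,0.066,0,0]]])

```text
clock: 1.15
tcp_pos: [0.524, 0.2262, 0.4198]
eef_rot: [-95.9, 89.5, -156.6]
force: [1.1, 1.0, 0.4]
finger_gap: 0.0853
```

Run:
```python
from plan import *
show()
c=env.read_camera("wrist"); np.savez("pics/w1.npz",**c); cv2.imwrite("pics/w1.png",c["color"][:,:,::-1])
show()
```

```text
t 1.15 grasp [0.5228 0.2257 0.2648] x [-0.008 -0.003 -1.   ] y [ 0.872  0.489 -0.009] F [1.1 1.  0.4] M [0.08 0.01 0.02] gap 0.0853
q [-43.  15.  20.  86.  -5.  80.   7.]
t 1.2 grasp [0.5277 0.2169 0.2652] x [-0.005 -0.007 -1.   ] y [ 0.879  0.476 -0.008] F [ 1.9 -7.6  0.8] M [-0.47 -0.09  0.01] gap 0.0853
q [-42.  15.  21.  86.  -5.  80.   7.]
```

View pics/w1.png

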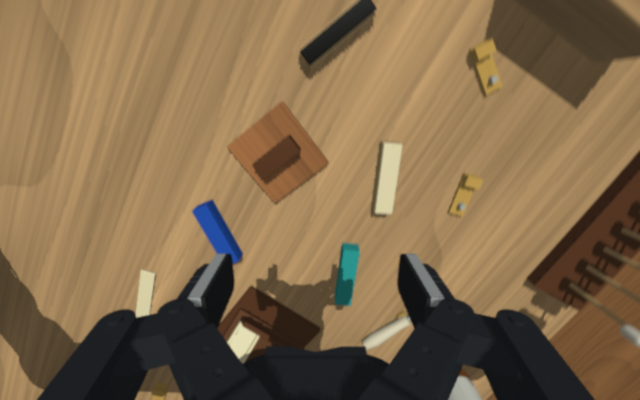

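```bash
cat > meas.py <<'E'
from h import *
def rect(c,mask,z,nm,box):
    m=np.zeros((400,640),np.uint8); u0,v0,u1,v1=box; m[v0:v1,u0:u1]=mask[v0:v1,u0:u1]*255
    n,L,st,ce=cv2.connectedComponentsWithStats(m); k=1+np.argmax(st[1:,4])
    cn=max(cv2.findContours((L==k).astype(np.uint8),cv2.RETR_EXTERNAL,cv2.CHAIN_APPROX_NONE)[0],key=len)[:,0]
    q=onz(c,cn,z)[:,:2]; rr=cv2.minAreaRect((q*1000).astype(np.float32))
    b=cv2.boxPoints(rr); e=b[1]-b[0] if np.linalg.norm(b[1]-b[0])>np.linalg.norm(b[2]-b[1]) else b[2]-b[1]
    an=np.degrees(np.arctan2(e[1],e[0]))%180
    print(nm,st[k,4],"centre",np.round(rr[0],1),"size",np.round(rr[1],1),"long-axis deg",round(an,1)); return rr[0],an
E
python3 - <<'E'
from meas import *
c=load("pics/w1.npz"); r,g,b=[c["color"][:,:,i].astype(int) for i in range(3)]
rect(c,(r>190)&(g>175)&(b>130),.024,"ivory",(350,120,430,240))
rect(c,(r<45)&(g<45)&(b<45),.024,"ebony",(280,0,390,90))
t=load("pics/top0.npz")
crop(c,(215,90,345,215),5,"pics/w1c.png")
E
```

```text
ivory 1211 centre [610.7 257.8] size [22.8 94. ] long-axis deg 116.2
ebony 1230 centre [464.7 373.4] size [92.2 16. ] long-axis deg 66.8
```

View pics/w1c.png

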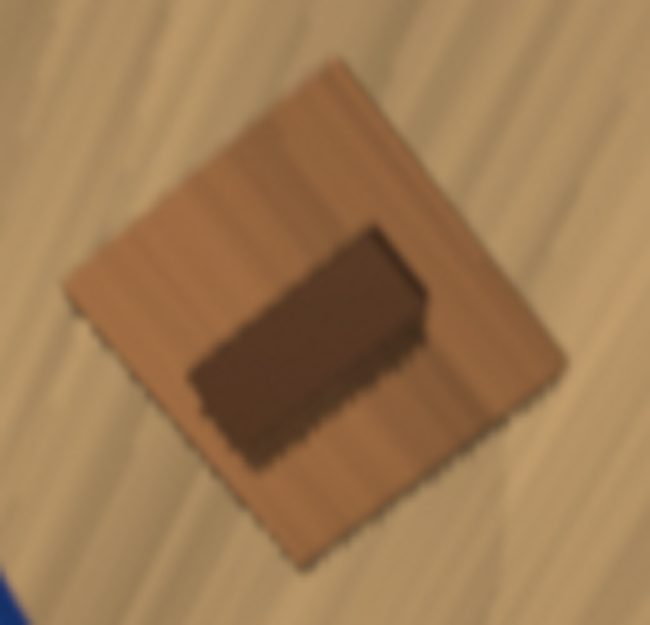

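Run:
```python
from plan import *
a=np.radians(26.0)
o,p,r=cur()
Rt=near(tool([0,0,-1],[np.cos(a),np.sin(a),0]),r)
plan([([.610,.258,.10],Rt,5),([.610,.258,.026],Rt,3)],60)
```

```text
8 rows
[60,3.29,1.84,0.06,0.009,0.001,0.002],
[60,3.29,1.84,0.05,0.009,0.001,0.002],
[60,3.3,1.83,0.03,0.009,0.001,0.002],
[60,3.3,1.83,0.02,0.009,0.001,0.002],
[60,3.3,1.82,0.01,0.009,0.001,0.002],
[60,2.47,0,0,0,0,0],
[60,2.47,0,0,0,0,0],
[60,2.47,0,0,0,0,0],
```

step_arm(increments=[[[60,3.3,1.8,0,0.009,0.001,0.002],[60,3.3,1.8,0,0.009,0.001,0.002],[60,3.3,1.8,0,0.009,0.001,0.002],[60,3.3,1.8,0,0.009,0.001,0.002],[60,3.3,1.8,0,0.009,0.001,0.002],[60,2.5,0,0,0,0,0],[60,2.0,0,0,0,0,0],[60,1.0,0,0,0,0,0],[60,0,0,0,0,0,0],[60,0,0,0,0,0,0]]])

```text
clock: 2.2
tcp_pos: [0.6137, 0.256, 0.1913]
eef_rot: [94.7, 89.8, 30.0]
force: [-0.5, -0.1, 1.0]
finger_gap: 0.0512
```

Run:
```python
from plan import *
show()
a=np.radians(26.0)
o,p,r=cur()
Rt=near(tool([0,0,-1],[np.cos(a),np.sin(a),0]),r)
plan([([.610,.258,.026],Rt,3)],60)
c=env.read_camera("wrist"); np.savez("pics/w2.npz",**c); cv2.imwrite("pics/w2.png",c["color"][:,:,::-1])
```

```text
t 2.2 grasp [0.6141 0.2562 0.0363] x [ 0.003  0.001 -1.   ] y [0.904 0.428 0.003] F [-0.5 -0.1  1. ] M [-0.04 -0.02  0.02] gap 0.0512
q [-38.  37.  18.  86. -13.  59.   9.]
3 rows
[60,0.34,-0.08,-0.11,-0.004,-0,-0.001],
[60,0.34,-0.08,-0.11,-0.004,-0,-0.001],
[60,0.34,-0.08,-0.11,-0.004,-0,-0.001],
```

View pics/w2.png

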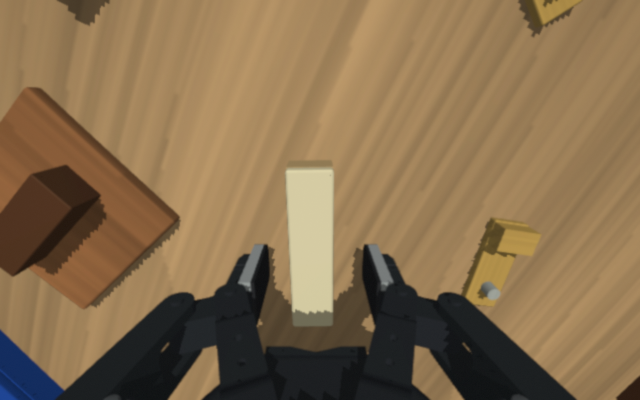

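Run:
```python
from meas import *
c=load("pics/w2.npz"); r,g,b=[c["color"][:,:,i].astype(int) for i in range(3)]
rect(c,(r>170)&(g>165)&(b>120),.024,"ivory",(270,150,350,340))
```

```text
ivory 6278 centre [607.6 263. ] size [23.2 85.3] long-axis deg 116.0
```

step_arm(increments=[[[60,0.4,-0.1,-0.1,-0.004,0,0],[60,0.4,-0.1,-0.1,-0.004,0,0],[60,0.3,-0.1,-0.1,-0.004,0,0],[60,0,0,0,0,0,0],[0,0,0,0,0,0,0],[0,0,0,0,0,0,0],[0,0,0,0,0,0,0],[0,0,0,0,0,0,0],[0,0,0,0,0,0,0],[0,0,0,0,0,0,0]]], squeeze=40)

```text
clock: 3.25
tcp_pos: [0.6106, 0.2582, 0.1844]
eef_rot: [94.1, 89.4, 30.1]
force: [-0.1, 0.1, 1.0]
finger_gap: 0.0229
```

Run:
```python
from plan import *
show()
```

```text
t 3.25 grasp [0.6121 0.259  0.0294] x [ 0.009  0.005 -1.   ] y [0.898 0.44  0.011] F [-0.1  0.1  1. ] M [-0.03  0.06  0.03] gap 0.0229
q [-38.  38.  18.  87. -13.  57.   9.]
```

```bash
sed -i 's/,(proj(s,m\[\[3,2\]\])-uvs).ravel()//' fit.py; python3 fit.py
python3 - <<'E'
from plan import *
T=bedT(np.load("bed0.npy"));o,p,r=cur()
Rt=near(tool(-T[:3,2],T[:3,1]),r)
print(tw(T,[0,-35,150]))
plan([(tw(T,[0,-35,150])[0]*0+[.61,.24,.13],r,2),(tw(T,[0,-20,150])[0],Rt)],0)
E
```

```text
[ 0.58087688 -0.08817481  0.131449    0.73845941  0.19013961] [ 0.22  0.18 -0.18 -0.08  0.05 -0.06 -0.04 -0.2   0.48 -0.01 -0.52  0.18]
[[0.55745569 0.0017069  0.18287281]]
10 rows
[0,-3.36,-0.3,0.54,0,0,0],
[0,-3.36,-0.3,0.54,0,0,0],
[0,-3.36,-0.3,0.54,0,0,0],
[0,-0.72,-1.51,1.54,0.081,-0.085,-0.027],
[0,-0.41,-1.29,1.75,0.081,-0.085,-0.027],
[0,-0.1,-1.05,1.91,0.081,-0.085,-0.027],
[0,0.21,-0.78,2.02,0.081,-0.085,-0.027],
[0,0.53,-0.5,2.09,0.081,-0.085,-0.027],
[0,0.84,-0.21,2.1,0.081,-0.085,-0.027],
[0,1.15,0.09,2.06,0.081,-0.085,-0.027],
```

step_arm(increments=[[[0,-3.4,-0.3,0.5,0,0,0],[0,-3.4,-0.3,0.5,0,0,0],[0,-3.4,-0.3,0.5,0,0,0],[0,-0.7,-1.5,1.5,0.08,-0.085,-0.027],[0,-0.4,-1.3,1.7,0.08,-0.085,-0.027],[0,-0.1,-1.1,1.9,0.08,-0.085,-0.027],[0,0.2,-0.8,2.0,0.08,-0.085,-0.027],[0,0.5,-0.5,2.1,0.08,-0.085,-0.027],[0,0.8,-0.2,2.1,0.08,-0.085,-0.027],[0,1.1,0.1,2.1,0.08,-0.085,-0.027]]])

```text
clock: 4.25
tcp_pos: [0.5802, 0.0873, 0.3185]
eef_rot: [0.5, 54.1, -97.8]
force: [0.1, 0.4, -1.5]
finger_gap: 0.0227
```

Run:
```python
from plan import *
show()
c=env.read_camera("wrist"); np.savez("pics/w3.npz",**c); cv2.imwrite("pics/w3.png",c["color"][:,:,::-1])
show()
T=bedT(np.load("bed0.npy"));o,p,r=cur()
Rt=near(tool(-T[:3,2],T[:3,1]),r)
plan([(tw(T,[0,-20,150])[0],Rt)],0)
```

```text
t 4.25 grasp [ 0.5679 -0.0027  0.1929] x [-0.08 -0.58 -0.81] y [ 0.99  -0.143  0.005] F [ 0.1  0.4 -1.5] M [ 0.72 -0.16 -0.03] gap 0.0227
q [-49.  31.  39.  89.  15.  79. -25.]
t 4.3 grasp [ 0.5667 -0.0079  0.1935] x [-0.086 -0.587 -0.805] y [ 0.988 -0.152  0.006] F [-1.3 -3.8 -1.2] M [ 0.49  0.02 -0.03] gap 0.0227
q [-49.  31.  39.  89.  15.  79. -25.]
1 rows
[0,0.36,0.32,-0.94,-0.02,0.024,0.008],
```

View pics/w3.png

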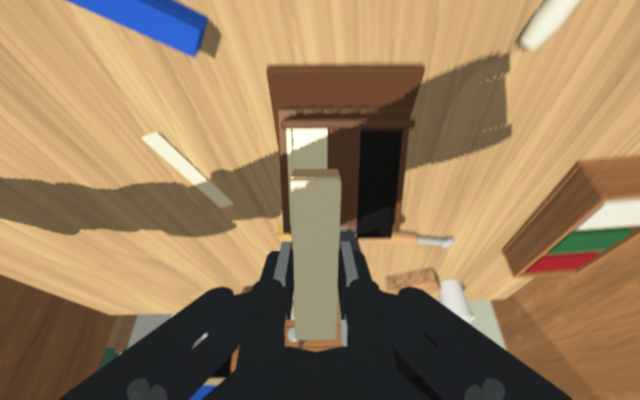

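Run:
```python
from plan import *
c=load("pics/w3.npz");T=bedT(np.load("bed0.npy"));L=74;w=19
P=bedpolys(T,L)[2:4]
for k in(-35,35): P.append((tw(T,[[-50,k+w,6],[-50,k-w,6],[L,k-w,6],[L,k+w,6]]),(255,0,0)));P.append((tw(T,[[-50,k+15,0],[-50,k-15,0],[L,k-15,0],[L,k+15,0]]),(0,255,0)))
# key model in the tool: pose before camera call ~ from the show at 4.25
r=tool([-0.08,-.58,-.81],[.99,-.143,.005]); g=np.array([.5679,-.0027,.1929])
for h in (29.4,5.4):
  K4=np.array([[h,-12,-47.5],[h,12,-47.5],[h,12,47.5],[h,-12,47.5]])/1000
  P.append((g+r.apply(K4),(0,0,255)))
draw(c,(255,55,435,255),3,P,"pics/w3o.png")
draw(c,(255,155,435,355),3,P,"pics/w3p.png")
```

```text
(no output)
```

View pics/w3o.png

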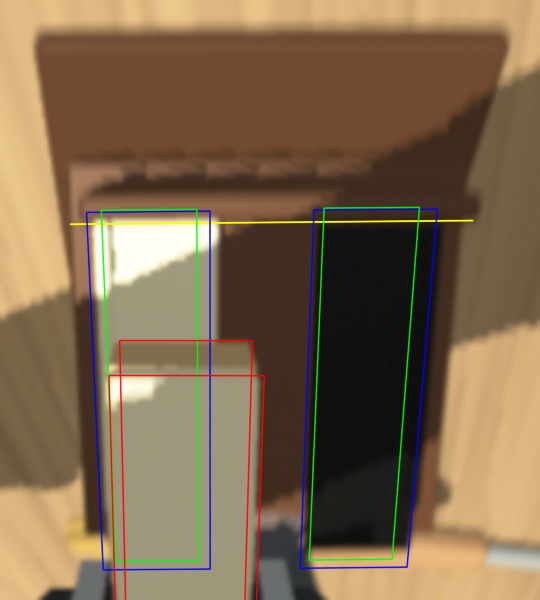

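View pics/w3p.png

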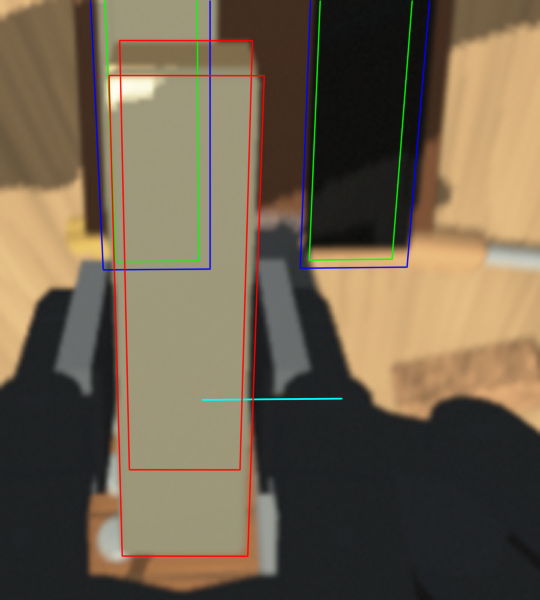

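Run:
```python
from plan import *
T=bedT(np.load("bed0.npy"));o,p,r=cur()
Rt=near(tool(-T[:3,2],T[:3,1]),r)
print((p+r.apply([.155,0,0])-T[:3,3])@T[:3,:3]*1000)
plan([(tw(T,[5,-32,60])[0],Rt,6)],0)
```

```text
[ 12.92143976 -24.59439008 153.90323021]
6 rows
[0,1.56,-0.13,-0.11,-0.003,0.004,0.001],
[0,1.56,-0.14,-0.1,-0.003,0.004,0.001],
[0,1.56,-0.14,-0.09,-0.003,0.004,0.001],
[0,1.56,-0.14,-0.09,-0.003,0.004,0.001],
[0,1.56,-0.14,-0.08,-0.003,0.004,0.001],
[0,1.56,-0.14,-0.08,-0.003,0.004,0.001],
```

step_arm(increments=[[[0,1.6,-0.1,-0.1,-0.003,0.004,0.001],[0,1.6,-0.1,-0.1,-0.003,0.004,0.001],[0,1.6,-0.2,-0.1,-0.003,0.004,0.001],[0,1.6,-0.2,-0.1,-0.003,0.004,0.001],[0,1.6,-0.1,-0.1,-0.003,0.004,0.001],[0,1.6,-0.1,0,-0.003,0.004,0.001],[0,0,0,0,0,0,0],[0,0,0,0,0,0,0],[0,0,0,0,0,0,0],[0,0,0,0,0,0,0]]])

```text
clock: 5.3
tcp_pos: [0.5651, 0.0325, 0.2355]
eef_rot: [0.1, 55.3, -97.5]
force: [-0.0, -0.1, -1.3]
finger_gap: 0.0226
```

```bash
cat > look.py <<'E'
import sys
from plan import *
n=sys.argv[1];show()
c=env.read_camera("wrist"); np.savez(f"pics/{n}.npz",**c); cv2.imwrite(f"pics/{n}.png",c["color"][:,:,::-1])
T=bedT(np.load("bed0.npy"));o,p,r=cur()
print("bed mm",((p+r.apply([.155,0,0])-T[:3,3])@T[:3,:3]*1000).round(1),"tool axes in bed",(T[:3,:3].T@r.as_matrix()).round(3).tolist())
if len(sys.argv)>2:
    box=[int(v) for v in sys.argv[2].split(",")]; sc=float(sys.argv[3])
    P=bedpolys(T,74)[2:4]
    for k in(-35,35): P.append((tw(T,[[-50,k+19,6],[-50,k-19,6],[74,k-19,6],[74,k+19,6]]),(255,0,0)));P.append((tw(T,[[-50,k+15,0],[-50,k-15,0],[74,k-15,0],[74,k+15,0]]),(0,255,0)))
    if len(sys.argv)>4:
        h=float(sys.argv[4])
        for z in (h,h-24):
            P.append((p+r.apply([.155,0,0])+r.apply(np.array([[z,-12,-47.5],[z,12,-47.5],[z,12,47.5],[z,-12,47.5]])/1000),(0,0,255)))
    draw(c,box,sc,P,f"pics/{n}o.png")
E
python3 look.py w4 240,55,440,275 2.7 29.4
```

```text
t 5.3 grasp [ 0.5536 -0.055   0.108 ] x [-0.074 -0.564 -0.822] y [ 0.991 -0.132  0.001] F [-0.  -0.1 -1.3] M [ 0.66 -0.12  0.01] gap 0.0226
q [-45.  33.  38.  98.  14.  66. -24.]
bed mm [  3.5 -31.3  56.2] tool axes in bed [[-0.006, 0.001, 1.0], [0.001, 1.0, -0.001], [-1.0, 0.001, -0.006]]
```

View pics/w4o.png

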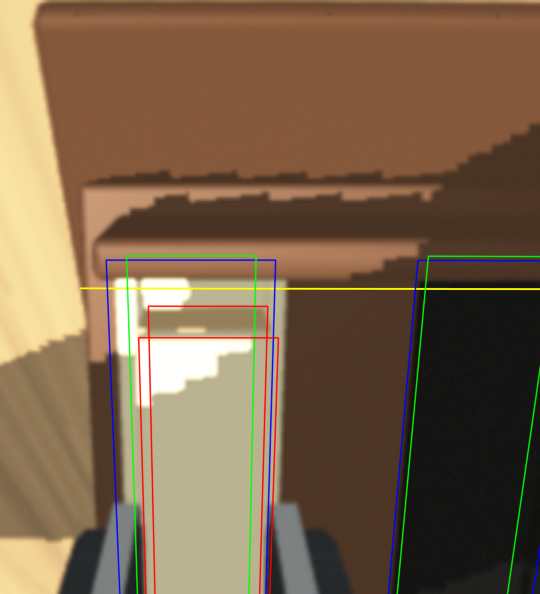

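View pics/w4.png

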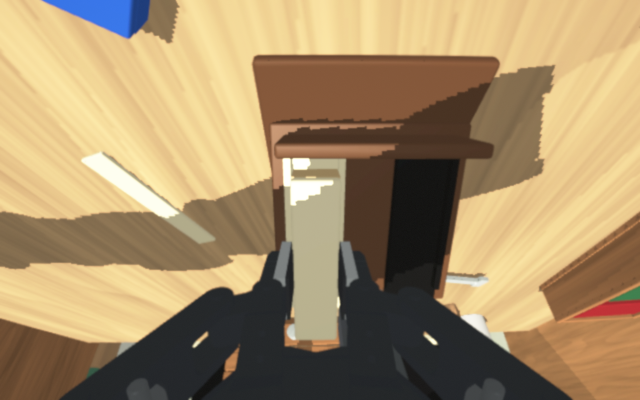

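Run:
```python
from h import *
c=load("pics/w4.npz"); crop(c,(270,145,370,245),6,"pics/w4c.png")
```

```text
(no output)
```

View pics/w4c.png

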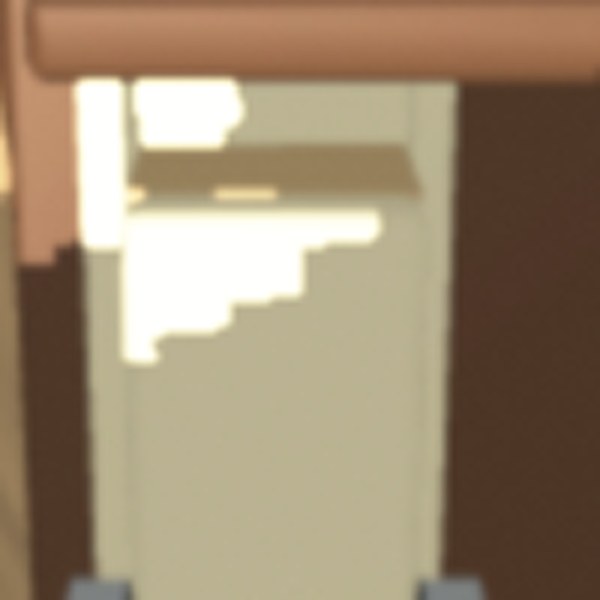

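step_arm(increments=[[[0,0.5,-0.1,-0.1,0,0,0],[0,0.5,0,-0.1,0,0,0],[0,0.5,0,-0.1,0,0,0],[0,0.5,0,-0.1,0,0,0],[0,0.4,0,0,0,0,0],[0,0,0,0,0,0,0],[0,0,0,0,0,0,0],[0,0,0,0,0,0,0],[0,0,0,0,0,0,0],[0,0,0,0,0,0,0]]])

```text
clock: 6.35
tcp_pos: [0.563, 0.0221, 0.2121]
eef_rot: [0.2, 55.4, -97.3]
force: [0.2, 0.0, -0.8]
finger_gap: 0.0227
```

```bash
python3 look.py w5 270,130,370,230 6
```

```text
t 6.35 grasp [ 0.5518 -0.0653  0.0846] x [-0.072 -0.564 -0.823] y [ 0.991 -0.131  0.002] F [ 0.2  0.  -0.8] M [ 0.68 -0.13  0.01] gap 0.0227
q [-44.  35.  38. 100.  14.  63. -24.]
bed mm [ -1.4 -31.8  30.9] tool axes in bed [[-0.006, 0.001, 1.0], [0.002, 1.0, -0.001], [-1.0, 0.002, -0.006]]
```

View pics/w5o.png

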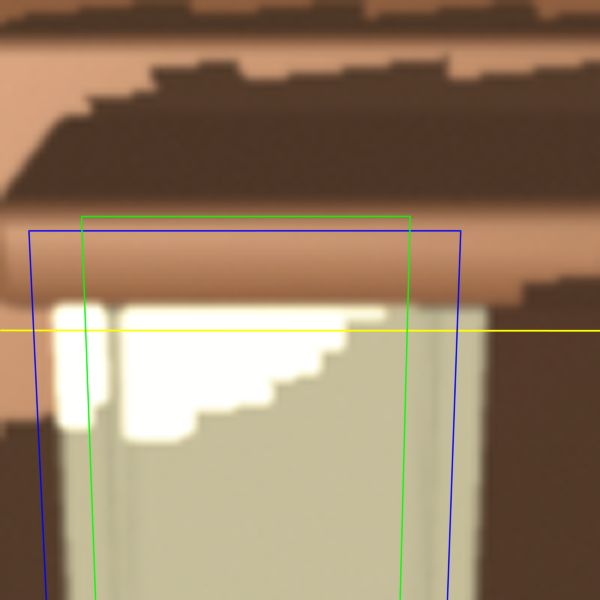

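step_arm(increments=[[[0,0.2,0,0,0,0,0],[0,0.1,0,0,0,0,0],[0,0,0,0,0,0,0],[0,0,0,0,0,0,0],[45,0,0,0,0,0,0],[45,0,0,0,0,0,0],[45,0,0,0,0,0,0],[45,0,0,0,0,0,0],[45,-0.5,0,0,0,0,0],[45,-1,0,0,0,0,0]]])

```text
clock: 7.4
tcp_pos: [0.5638, 0.0296, 0.2237]
eef_rot: [0.2, 55.3, -97.4]
force: [-0.6, 0.0, 0.1]
finger_gap: 0.0385
```

```bash
python3 look.py w6 240,100,400,300 3.5
python3 - <<'E'
from plan import *
show();T=bedT(np.load("bed0.npy"));o,p,r=cur()
a=np.radians(66.9-90)
Rt=near(tool([0,0,-1],[np.cos(a),np.sin(a),0]),r)
p1,r1=plan([(tw(T,[-10,-32,120])[0],r),([.464,.373,.12],Rt),([.464,.373,.04],Rt)],60)
E
```

```text
t 7.4 grasp [ 0.5524 -0.0579  0.0963] x [-0.073 -0.564 -0.822] y [ 0.991 -0.131  0.002] F [-0.6  0.   0.1] M [ 0.56 -0.05 -0.  ] gap 0.0385
q [-45.  34.  38.  99.  14.  65. -24.]
bed mm [ -1.3 -31.2  47. ] tool axes in bed [[-0.007, 0.001, 1.0], [0.004, 1.0, -0.001], [-1.0, 0.004, -0.007]]
t 7.45 grasp [ 0.5537 -0.0563  0.0977] x [-0.071 -0.563 -0.823] y [ 0.992 -0.13   0.004] F [0.8 0.3 0.7] M [ 0.62 -0.13  0.02] gap 0.0385
q [-45.  34.  38.  99.  14.  65. -24.]
13 rows
[60,-3.65,-0.03,-0.46,0,0,0],
[60,-3.65,-0.03,-0.46,0,0,0],
[60,-1.98,-1.47,-2.51,0.029,0.067,-0.01],
[60,-1.72,-1.59,-2.58,0.029,0.067,-0.01],
[60,-1.46,-1.71,-2.64,0.029,0.067,-0.01],
[60,-1.2,-1.83,-2.68,0.029,0.067,-0.01],
[60,-0.93,-1.95,-2.69,0.029,0.067,-0.01],
[60,-0.66,-2.07,-2.68,0.029,0.067,-0.01],
[60,-0.39,-2.18,-2.65,0.029,0.067,-0.01],
[60,-0.13,-2.29,-2.6,0.029,0.067,-0.01],
[60,0.14,-2.4,-2.53,0.029,0.067,-0.01],
[60,4,0,0,0,0,0],
[60,4,0,0,0,0,0],
```

View pics/w6o.png

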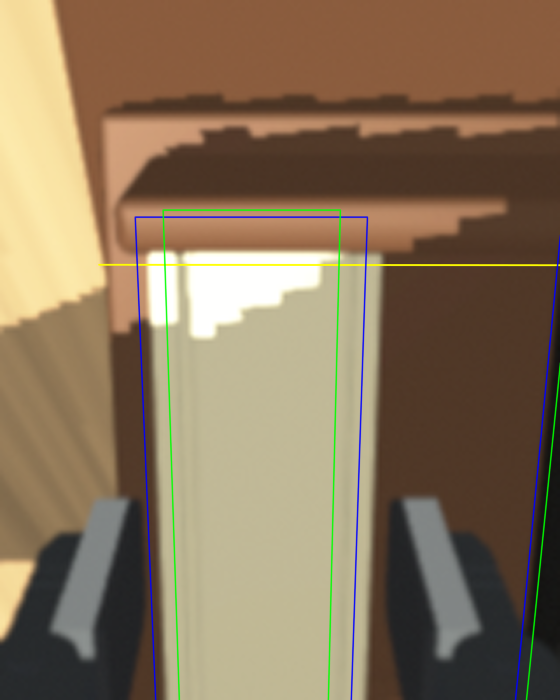

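step_arm(increments=[[[60,-3.7,0,-0.5,0,0,0],[60,-3.7,0,-0.5,0,0,0],[60,-2.0,-1.5,-2.5,0.03,0.067,-0.01],[60,-1.7,-1.6,-2.6,0.03,0.067,-0.01],[60,-1.5,-1.7,-2.6,0.03,0.067,-0.01],[60,-1.2,-1.8,-2.7,0.03,0.067,-0.01],[60,-0.9,-2.0,-2.7,0.03,0.067,-0.01],[60,-0.7,-2.1,-2.7,0.03,0.067,-0.01],[60,-0.4,-2.2,-2.6,0.03,0.067,-0.01],[60,-0.1,-2.3,-2.6,0.03,0.067,-0.01]]])

```text
clock: 8.45
tcp_pos: [0.4776, 0.3534, 0.291]
eef_rot: [11.2, 87.7, -101.4]
force: [-0.0, 0.2, -0.1]
finger_gap: 0.0514
```

```bash
python3 look.py w7
python3 - <<'E'
from plan import *
from meas import rect
c=load("pics/w7.npz"); r_,g,b=[c["color"][:,:,i].astype(int) for i in range(3)]
show();o,p,r=cur()
a=np.radians(66.9-90)
Rt=near(tool([0,0,-1],[np.cos(a),np.sin(a),0]),r)
p1,r1=plan([([.464,.373,.075],Rt),([.464,.373,.045],Rt,2)],60)
E
```

```text
t 8.45 grasp [0.4764 0.3472 0.1361] x [-0.008 -0.039 -0.999] y [ 0.923 -0.384  0.008] F [-0.   0.2 -0.1] M [ 0.01 -0.03  0.03] gap 0.0514
q [-62.  25.  29.  93. -11.  67. -53.]
bed mm [-304.8 -165.1  305.9] tool axes in bed [[-0.547, 0.211, 0.81], [-0.004, 0.967, -0.255], [-0.837, -0.143, -0.528]]
t 8.5 grasp [0.4729 0.3549 0.1357] x [-0.009 -0.032 -0.999] y [ 0.925 -0.379  0.004] F [-3.4  6.4  0.1] M [ 0.36  0.16 -0.03] gap 0.0517
q [-63.  25.  29.  93. -12.  67. -53.]
4 rows
[60,3.01,-0.74,-0.51,0.007,0.016,-0.002],
[60,3.02,-0.73,-0.46,0.007,0.016,-0.002],
[60,1.5,0,0,0,0,0],
[60,1.5,0,0,0,0,0],
```

View pics/w7.png

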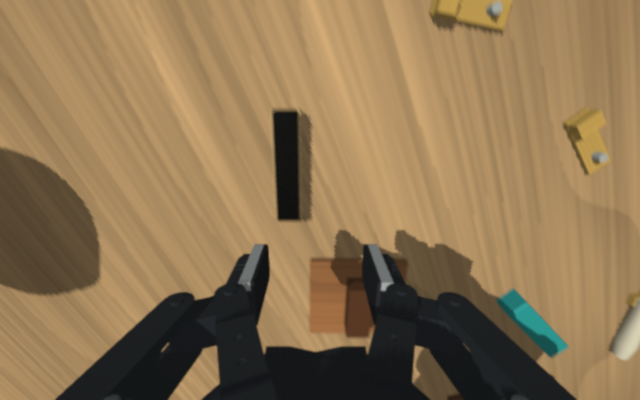

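Run:
```python
from meas import *
c=load("pics/w7.npz"); r,g,b=[c["color"][:,:,i].astype(int) for i in range(3)]
rect(c,(r<50)&(g<50)&(b<50),.024,"ebony",(255,90,330,235))
print(onz(c,[[275,112],[298,111],[300,218],[279,219]],.024).round(4))
```

```text
ebony 2296 centre [463.8 378.3] size [90.6 17.8] long-axis deg 67.4
[[0.474  0.4231 0.024 ]
 [0.4908 0.4169 0.024 ]
 [0.4557 0.3326 0.024 ]
 [0.4381 0.3389 0.024 ]]
```

step_arm(increments=[[[60,3.0,-0.7,-0.5,0.007,0.016,-0.002],[60,3.0,-0.7,-0.5,0.007,0.016,-0.002],[60,1.5,0,0,0,0,0],[60,1.5,0,0,0,0,0],[60,0,0,0,0,0,0],[60,0,0,0,0,0,0],[60,0,0,0,0,0,0],[60,0,0,0,0,0,0],[60,0,0,0,0,0,0],[60,0,0,0,0,0,0]]])

```text
clock: 9.5
tcp_pos: [0.4647, 0.3784, 0.2044]
eef_rot: [162.4, 89.4, 49.7]
force: [-0.7, -0.5, -0.1]
finger_gap: 0.0517
```

```bash
python3 look.py w8
python3 - <<'E'
from plan import *
from meas import rect
c=load("pics/w8.npz"); r_,g,b=[c["color"][:,:,i].astype(int) for i in range(3)]
rect(c,(r_<50)&(g<50)&(b<50),.024,"ebony",(255,90,350,330))
show();o,p,r=cur()
a=np.radians(67-90)
Rt=near(tool([0,0,-1],[np.cos(a),np.sin(a),0]),r)
p1,r1=plan([([.464,.374,.0265],Rt,2)],60)
E
```

```text
t 9.5 grasp [0.4658 0.3797 0.0494] x [ 0.007  0.009 -1.   ] y [ 0.923 -0.385  0.003] F [-0.7 -0.5 -0.1] M [ 0.01  0.04 -0.01] gap 0.0517
q [-62.  30.  26.  97. -16.  55. -53.]
bed mm [-373.7 -175.4  248.7] tool axes in bed [[-0.581, 0.216, 0.785], [0.006, 0.965, -0.261], [-0.814, -0.147, -0.562]]
ebony 4708 centre [463.5 376.6] size [94.8 19.3] long-axis deg 67.2
t 9.55 grasp [0.4659 0.3797 0.0494] x [ 0.007  0.009 -1.   ] y [ 0.923 -0.385  0.004] F [-0.2  0.9  0.1] M [ 0.01  0.05 -0.01] gap 0.0511
q [-62.  30.  26.  97. -16.  55. -53.]
2 rows
[60,1.14,0.05,0.23,0.003,-0.005,-0.002],
[60,1.14,0.05,0.22,0.003,-0.005,-0.002],
```

View pics/w8.png

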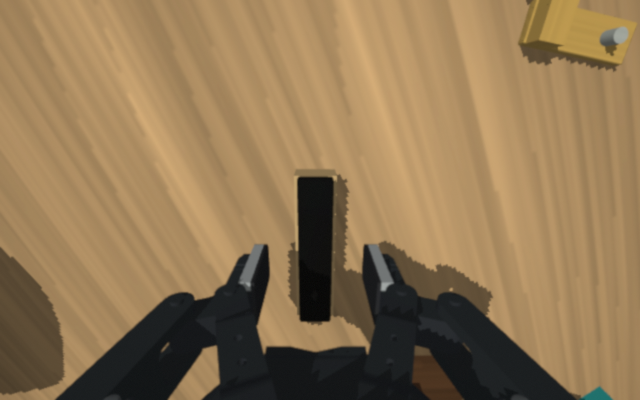

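step_arm(increments=[[[60,1.2,0,0.15,0.003,-0.005,-0.002],[60,1.1,0,0.15,0.003,-0.005,-0.002],[60,0.2,0,0,0,0,0],[60,0.1,0,0,0,0,0],[0,0,0,0,0,0,0],[0,0,0,0,0,0,0],[0,0,0,0,0,0,0],[0,0,0,0,0,0,0],[0,0,0,0,0,0,0],[0,0,0,0,0,0,0]]])

```text
clock: 10.55
tcp_pos: [0.4634, 0.3754, 0.1758]
eef_rot: [-57.9, 89.9, -170.9]
force: [-1.1, -0.3, -0.8]
finger_gap: 0.0228
```

Run:
```python
from plan import *
show()
T=bedT(np.load("bed0.npy"));o,p,r=cur()
Rt=near(tool(-T[:3,2],T[:3,1]),r)
plan([([.465,.36,.14],r,3),(tw(T,[-1,37,100])[0],Rt)],0)
```

```text
t 10.55 grasp [0.4632 0.3754 0.0208] x [-0.001 -0.    -1.   ] y [ 0.92  -0.391 -0.001] F [-1.1 -0.3 -0.8] M [ 0.    0.01 -0.02] gap 0.0228
q [-62.  33.  26.  98. -17.  53. -52.]
13 rows
[0,-3.97,0.25,0.45,0,0,0],
[0,-3.97,0.25,0.45,0,0,0],
[0,-3.97,0.25,0.45,0,0,0],
[0,0.01,2.88,2.07,-0.026,-0.061,0.008],
[0,0.22,2.8,2.15,-0.026,-0.061,0.008],
[0,0.44,2.71,2.2,-0.026,-0.061,0.008],
[0,0.65,2.63,2.25,-0.026,-0.061,0.008],
[0,0.87,2.54,2.27,-0.026,-0.061,0.008],
[0,1.09,2.45,2.28,-0.026,-0.061,0.008],
[0,1.3,2.35,2.28,-0.026,-0.061,0.008],
[0,1.52,2.26,2.26,-0.026,-0.061,0.008],
[0,1.73,2.16,2.22,-0.026,-0.061,0.008],
[0,1.94,2.06,2.17,-0.026,-0.061,0.008],
```

step_arm(increments=[[[40,0,0,0,0,0,0],[40,0,0,0,0,0,0],[40,0,0,0,0,0,0],[40,-0.3,0,0,0,0,0],[40,-0.3,0,0,0,0,0],[0,0,0,0,0,0,0],[0,0,0,0,0,0,0],[0,0,0,0,0,0,0],[0,0,0,0,0,0,0],[0,0,0,0,0,0,0]]])

```text
clock: 11.55
tcp_pos: [0.4636, 0.3756, 0.183]
eef_rot: [-105.3, 89.9, 141.7]
force: [0.1, 0.1, 0.2]
finger_gap: 0.0225
```

Run:
```python
from plan import *
show()
T=bedT(np.load("bed0.npy"));o,p,r=cur()
Rt=near(tool(-T[:3,2],T[:3,1]),r)
plan([([.465,.36,.14],r,3),(tw(T,[-1,37,100])[0],Rt)],0)
```

```text
t 11.55 grasp [0.4635 0.3757 0.028 ] x [-0.001  0.001 -1.   ] y [ 0.92  -0.391 -0.001] F [0.1 0.1 0.2] M [-0.06  0.03  0.02] gap 0.0225
q [-62.  32.  26.  98. -17.  54. -52.]
13 rows
[0,-3.74,0.25,0.46,0,0,0],
[0,-3.74,0.25,0.46,0,0,0],
[0,-3.74,0.25,0.46,0,0,0],
[0,0.01,2.88,2.07,-0.026,-0.061,0.008],
[0,0.22,2.8,2.14,-0.026,-0.061,0.008],
[0,0.44,2.72,2.2,-0.026,-0.061,0.008],
[0,0.65,2.63,2.24,-0.026,-0.061,0.008],
[0,0.87,2.54,2.27,-0.026,-0.061,0.008],
[0,1.09,2.45,2.28,-0.026,-0.061,0.008],
[0,1.3,2.35,2.28,-0.026,-0.061,0.008],
[0,1.52,2.26,2.26,-0.026,-0.061,0.008],
[0,1.73,2.16,2.22,-0.026,-0.061,0.008],
[0,1.94,2.06,2.17,-0.026,-0.061,0.008],
```

step_arm(increments=[[[0,-3.7,0.2,0.5,0,0,0],[0,-3.7,0.2,0.5,0,0,0],[0,-3.7,0.2,0.5,0,0,0],[0,0,2.9,2.1,-0.026,-0.061,0.008],[0,0.2,2.8,2.1,-0.026,-0.061,0.008],[0,0.4,2.7,2.2,-0.026,-0.061,0.008],[0,0.7,2.6,2.2,-0.026,-0.061,0.008],[0,0.9,2.5,2.3,-0.026,-0.061,0.008],[0,1.1,2.5,2.3,-0.026,-0.061,0.008],[0,1.3,2.4,2.3,-0.026,-0.061,0.008]]])

```text
clock: 12.55
tcp_pos: [0.5889, 0.1453, 0.2851]
eef_rot: [1.3, 64.7, -100.0]
force: [-0.1, 0.1, -0.0]
finger_gap: 0.0227
```

Run:
```python
from plan import *
show()
T=bedT(np.load("bed0.npy"));o,p,r=cur()
Rt=near(tool(-T[:3,2],T[:3,1]),r)
plan([(tw(T,[3,37,59])[0],Rt)],0,vmax=3)
```

```text
t 12.55 grasp [0.5774 0.08   0.145 ] x [-0.074 -0.421 -0.904] y [ 0.981 -0.194  0.01 ] F [-0.1  0.1 -0. ] M [ 0.58 -0.16 -0.  ] gap 0.0227
q [-48.  33.  36.  87.   4.  76. -28.]
6 rows
[0,1.47,1.11,1.28,-0.01,-0.028,0.004],
[0,1.53,1.09,1.25,-0.01,-0.028,0.004],
[0,1.58,1.07,1.22,-0.01,-0.028,0.004],
[0,1.63,1.05,1.18,-0.01,-0.028,0.004],
[0,1.68,1.02,1.15,-0.01,-0.028,0.004],
[0,1.73,1,1.11,-0.01,-0.028,0.004],
```

Run:
```python
from plan import *
T=bedT(np.load("bed0.npy"));o,p,r=cur()
Rt=near(tool(-T[:3,2],T[:3,1]),r)
plan([(tw(T,[4,37,75])[0],Rt,5),(tw(T,[4,37,58])[0],Rt,1)],0,vmax=3)
```

```text
6 rows
[0,1.45,1.33,1.5,-0.012,-0.034,0.005],
[0,1.53,1.3,1.47,-0.012,-0.034,0.005],
[0,1.6,1.27,1.43,-0.012,-0.034,0.005],
[0,1.67,1.24,1.39,-0.012,-0.034,0.005],
[0,1.74,1.2,1.35,-0.012,-0.034,0.005],
[0,1.7,-0,0,0,0,0],
```

step_arm(increments=[[[0,1.5,1.3,1.5,-0.012,-0.034,0.005],[0,1.5,1.3,1.5,-0.012,-0.034,0.005],[0,1.6,1.3,1.4,-0.012,-0.034,0.005],[0,1.7,1.2,1.4,-0.012,-0.034,0.005],[0,1.7,1.2,1.4,-0.012,-0.034,0.005],[0,1.6,0,0,0,0,0],[0,0,0,0,0,0,0],[0,0,0,0,0,0,0],[0,0,0,0,0,0,0],[0,0,0,0,0,0,0]]])

```text
clock: 13.55
tcp_pos: [0.6367, 0.0134, 0.2354]
eef_rot: [-0.1, 54.1, -97.6]
force: [-0.8, 0.1, -1.6]
finger_gap: 0.0226
```

```bash
python3 look.py w9
python3 - <<'E'
from h import *
c=load("pics/w9.npz"); crop(c,(250,120,400,245),5,"pics/w9c.png")
E
```

```text
t 13.55 grasp [ 0.6248 -0.0768  0.1099] x [-0.077 -0.582 -0.81 ] y [ 0.992 -0.13  -0.001] F [-0.8  0.1 -1.6] M [ 0.74 -0.03  0.01] gap 0.0226
q [-39.  41.  38.  87.  12.  69. -19.]
bed mm [14.6 42.1 50.8] tool axes in bed [[0.016, -0.002, 1.0], [0.0, 1.0, 0.002], [-1.0, -0.0, 0.016]]
```

View pics/w9c.png

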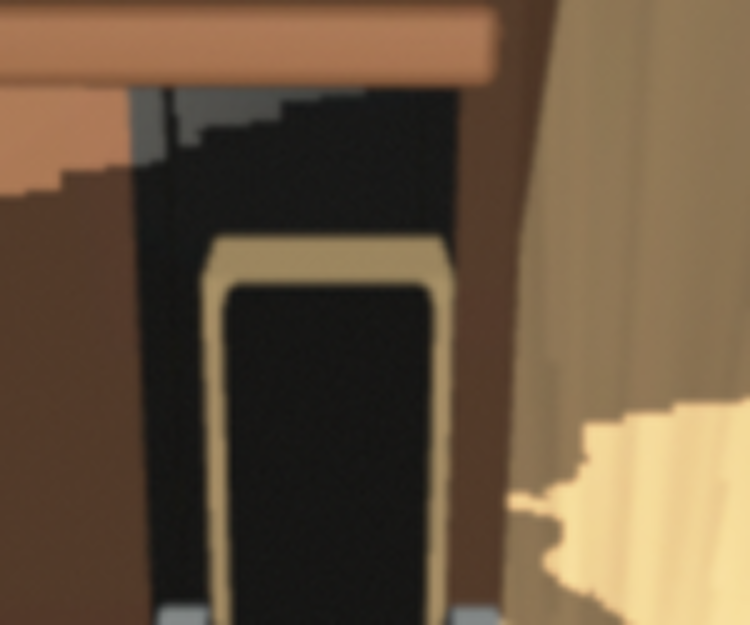

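View pics/w9.png

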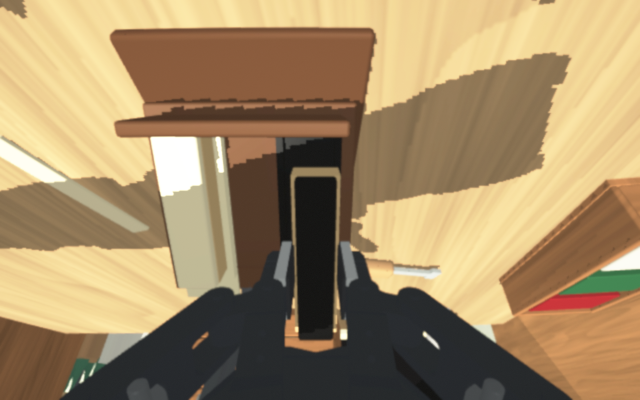

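step_arm(increments=[[[0,0,-0.2,-0.5,0,0.008,0],[0,0,-0.2,-0.5,0,0.008,0],[0,0.3,0,-0.4,0,0,0],[0,0.5,0,0,0,0,0],[0,0.5,0,0,0,0,0],[0,0.3,0,0,0,0,0],[0,0,0,0,0,0,0],[0,0,0,0,0,0,0],[0,0,0,0,0,0,0],[0,0,0,0,0,0,0]]])

```text
clock: 14.6
tcp_pos: [0.6332, 0.0174, 0.2142]
eef_rot: [0.1, 55.0, -97.3]
force: [0.6, -1.2, 0.9]
finger_gap: 0.0226
```

```bash
python3 look.py w10
python3 - <<'E'
from h import *
c=load("pics/w10.npz"); crop(c,(250,120,400,245),5,"pics/w10c.png")
E
```

```text
t 14.6 grasp [ 0.6219 -0.0708  0.0872] x [-0.073 -0.569 -0.819] y [ 0.992 -0.128  0.001] F [ 0.6 -1.2  0.9] M [ 0.34  0.03 -0.02] gap 0.0226
q [-39.  42.  38.  88.  11.  67. -19.]
bed mm [-2.9 38.4 35.3] tool axes in bed [[-0.0, -0.002, 1.0], [0.003, 1.0, 0.002], [-1.0, 0.003, -0.0]]
```

View pics/w10c.png

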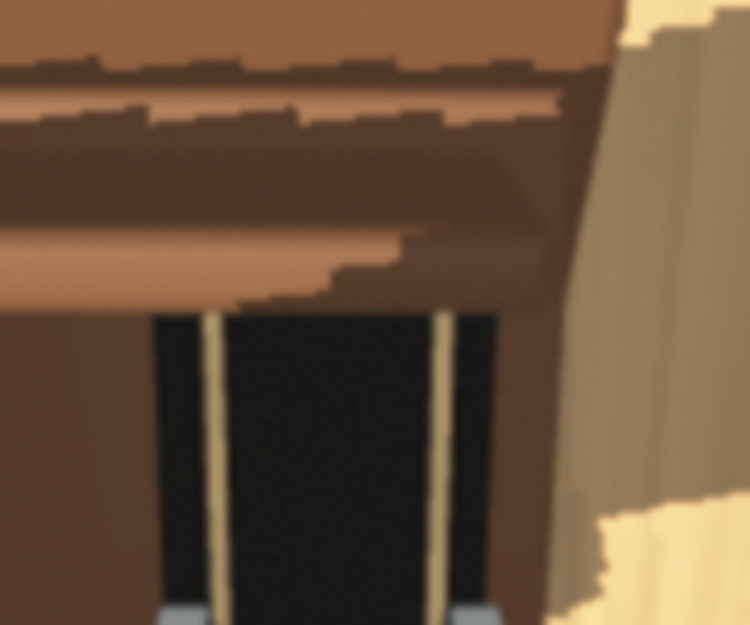

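step_arm(increments=[[[0,0.2,0,0.15,0,0,0],[0,0.3,0,0,0,0,0],[0,0.2,0,0,0,0,0],[0,0.1,0,0,0,0,0],[0,0,0,0,0,0,0],[0,0,0,0,0,0,0],[0,0,0,0,0,0,0],[0,0,0,0,0,0,0],[0,0,0,0,0,0,0],[0,0,0,0,0,0,0]]])

```text
clock: 15.65
tcp_pos: [0.6326, 0.0134, 0.2091]
eef_rot: [0.1, 55.2, -97.1]
force: [-0.8, 1.0, 1.5]
finger_gap: 0.0223
```

```bash
python3 look.py w11
python3 - <<'E'
from h import *
c=load("pics/w11.npz"); crop(c,(250,120,400,245),5,"pics/w11c.png")
E
```

```text
t 15.65 grasp [ 0.6216 -0.0745  0.0819] x [-0.071 -0.567 -0.821] y [ 0.992 -0.126  0.001] F [-0.8  1.   1.5] M [ 0.57  0.08 -0.14] gap 0.0223
q [-39.  42.  38.  88.  11.  66. -19.]
bed mm [-2.9 38.6 28.8] tool axes in bed [[-0.003, -0.004, 1.0], [0.004, 1.0, 0.004], [-1.0, 0.004, -0.003]]
```

View pics/w11c.png

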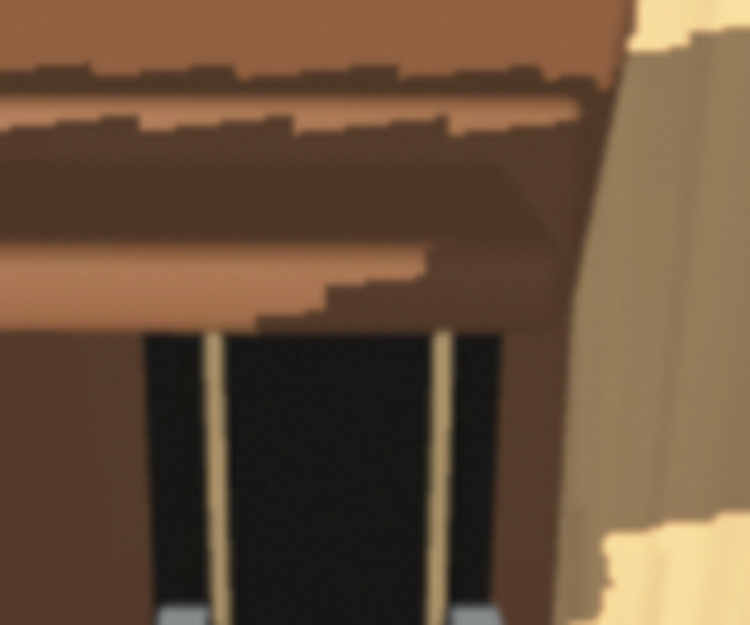

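step_arm(increments=[[[45,0,0,0,0,0,0],[45,0,0,0,0,0,0],[45,0,0,0,0,0,0],[45,-0.5,0,0,0,0,0],[45,-1.5,0,0,0,0,0],[45,-3,0,0,0,0,0],[60,-3,0,0,0,0,0],[60,-2,0,0,0,0,0],[60,0,0,0,0,0,0],[60,0,0,0,0,0,0]]])

```text
clock: 16.7
tcp_pos: [0.64, 0.0747, 0.2978]
eef_rot: [0.2, 55.2, -97.0]
force: [0.0, -0.6, 0.5]
finger_gap: 0.0515
```

```bash
python3 look.py w12
python3 - <<'E'
from h import *
from rig import env
c=load("pics/w12.npz"); crop(c,(200,60,420,280),3.5,"pics/w12c.png")
s=env.read_camera("scene"); np.savez("pics/s12.npz",**s)
crop(s,(225,120,335,245),4.8,"pics/s12.png")
E
```

```text
t 16.7 grasp [ 0.6293 -0.0131  0.1705] x [-0.07  -0.566 -0.821] y [ 0.992 -0.125  0.002] F [ 0.  -0.6  0.5] M [ 0.6  -0.08  0.03] gap 0.0515
q [-43.  38.  38.  81.  11.  78. -19.]
bed mm [ -2.8  38.2 136.8] tool axes in bed [[-0.004, -0.004, 1.0], [0.006, 1.0, 0.004], [-1.0, 0.006, -0.004]]
```

View pics/w12c.png

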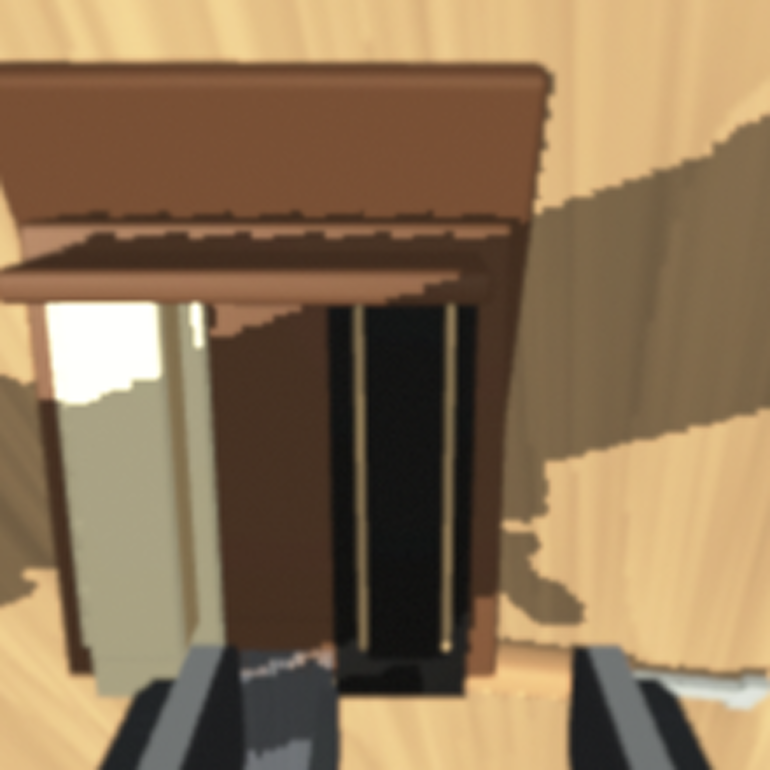

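View pics/s12.png

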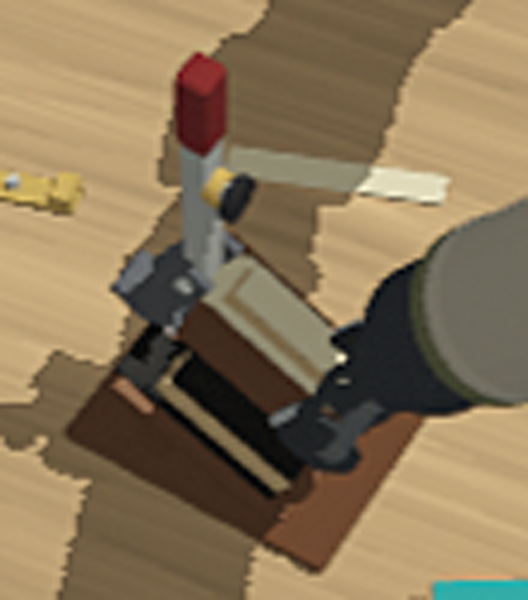

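Run:
```python
from plan import *
b=np.load("bed0.npy");T=bedT(b); n=tw(T,[-1.5,3,0])[0]; print(n); b2=b.copy(); b2[:2]=n[:2]-0  # z change is small
np.save("bed1.npy",b2)
c=load("pics/w1.npz")
q=(np.array([[335,60],[567,362],[303,570],[65,285]])+.5)/5-.5+[215,90]
P=onz(c,q,.010);print(P.round(4),P.mean(0)); print(np.linalg.norm(np.diff(P,axis=0),axis=1))
q2=(np.array([[373,225],[428,297],[258,470],[190,378]])+.5)/5-.5+[215,90]
t=load("pics/top0.npz")
q3=(np.array([[360,380],[497,442],[430,585],[290,525]])+.5)/5.4-.5+[195,140]
P3=onz(t,q3,.010);print(P3.round(4),P3.mean(0))
e=P[0]-P[3];ang=np.degrees(np.arctan2(e[1],e[0]));print(ang)
e=P[1]-P[2];ang=np.degrees(np.arctan2(e[1],e[0]));print(ang)
show();o,p,r=cur()
```

```text
[ 0.58401205 -0.08734989  0.05913964]
[[0.4439 0.2744 0.01  ]
 [0.5328 0.2366 0.01  ]
 [0.4982 0.1495 0.01  ]
 [0.4077 0.1897 0.01  ]] [0.47063997 0.21255064 0.01      ]
[0.09658415 0.09371083 0.09904597]
[[0.5312 0.234  0.01  ]
 [0.4942 0.1477 0.01  ]
 [0.4052 0.1859 0.01  ]
 [0.4402 0.2733 0.01  ]] [0.46767916 0.21022112 0.01      ]
66.86572618450518
68.36569839454343
t 16.8 grasp [ 0.629  -0.0136  0.1699] x [-0.071 -0.566 -0.821] y [ 0.992 -0.126  0.002] F [-0.1 -0.8 -0.9] M [ 0.62 -0.08 -0.06] gap 0.0514
q [-43.  38.  38.  81.  11.  78. -19.]
```

Run:
```python
from plan import *
o,p,r=cur()
a=np.radians(67.5-90)
Rt=near(tool([0,0,-1],[np.cos(a),np.sin(a),0]),r)
p1,r1=plan([([.50,.16,.13],Rt.__class__.from_quat(r.as_quat()) if 0 else r*R.from_rotvec((r.inv()*Rt).as_rotvec()*.8)),([.469,.2115,.09],Rt)],60)
```

```text
7 rows
[60,-1.06,-2.82,-1.52,0.041,0.097,-0.013],
[60,-0.73,-2.96,-1.48,0.041,0.097,-0.013],
[60,-0.4,-3.09,-1.41,0.041,0.097,-0.013],
[60,-0.08,-3.21,-1.31,0.041,0.097,-0.013],
[60,0.23,-3.33,-1.16,0.041,0.097,-0.013],
[60,1.75,-2.23,-1.2,0.026,0.06,-0.008],
[60,1.9,-2.27,-1.03,0.026,0.06,-0.008],
```

step_arm(increments=[[[60,-1.1,-2.8,-1.5,0.041,0.097,-0.013],[60,-0.7,-3.0,-1.5,0.041,0.097,-0.013],[60,-0.4,-3.1,-1.4,0.041,0.097,-0.013],[60,-0.1,-3.2,-1.3,0.041,0.097,-0.013],[60,0.2,-3.3,-1.2,0.041,0.097,-0.013],[60,1.8,-2.2,-1.2,0.026,0.06,-0.008],[60,1.9,-2.2,-1.0,0.026,0.06,-0.008],[60,0,0,0,0,0,0],[60,0,0,0,0,0,0],[60,0,0,0,0,0,0]]])

```text
clock: 17.8
tcp_pos: [0.4614, 0.2084, 0.2358]
eef_rot: [-121.1, 89.2, 125.0]
force: [0.6, 0.1, 0.4]
finger_gap: 0.0511
```

```bash
python3 look.py w13
python3 - <<'E'
from h import *
c=load("pics/w13.npz"); crop(c,(220,120,420,320),4,"pics/w13c.png")
E
```

```text
t 17.8 grasp [0.4601 0.2101 0.0808] x [-0.008  0.011 -1.   ] y [ 0.914 -0.405 -0.012] F [0.6 0.1 0.4] M [-0.   -0.05 -0.05] gap 0.0511
q [-54.  18.  31. 110. -12.  55. -41.]
bed mm [-217.1 -158.3  177.7] tool axes in bed [[-0.582, 0.225, 0.782], [-0.009, 0.959, -0.282], [-0.813, -0.171, -0.556]]
```

View pics/w13.png

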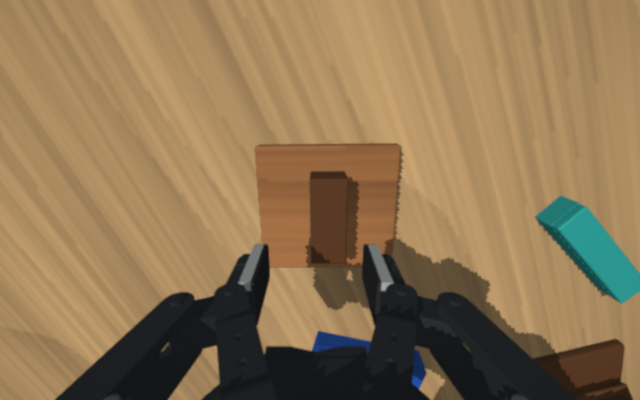

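View pics/w13c.png

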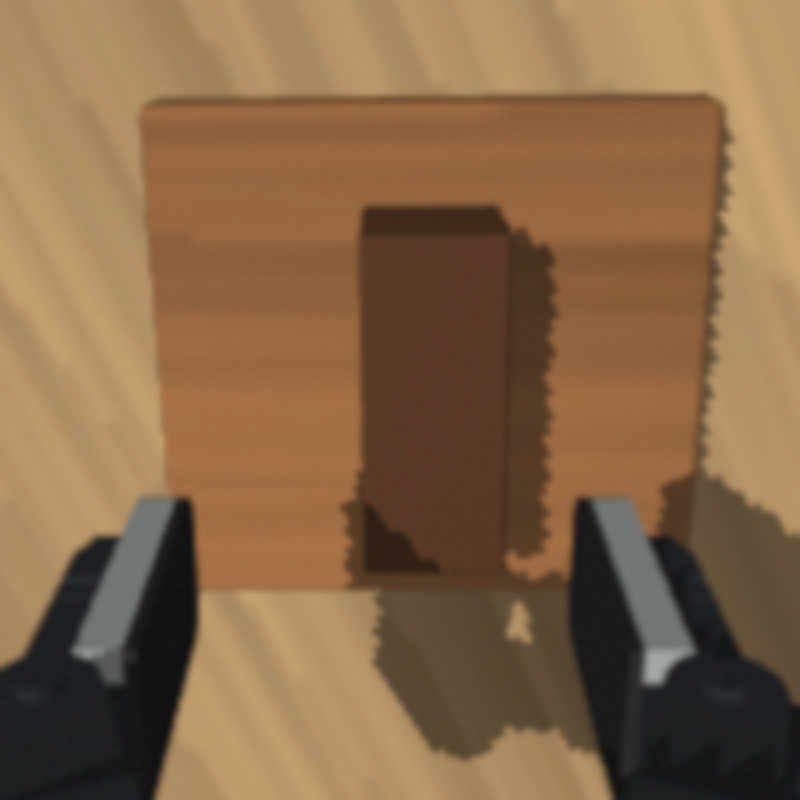

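Run:
```python
from plan import *
c=load("pics/w13.npz")
f=lambda q:(np.array(q)+.5)/4-.5+[220,120]
B=onz(c,f([[360,237],[508,235],[503,573],[366,573]]),.032);print(B.round(4),B.mean(0).round(4))
D=onz(c,f([[142,108],[722,104]]),.010);e=D[1]-D[0];print(D.round(4),np.linalg.norm(e),np.degrees(np.arctan2(e[1],e[0])), np.linalg.norm(B[1]-B[0]),np.linalg.norm(B[2]-B[1]))
d=e/np.linalg.norm(e); ax=np.array([-d[1],d[0],0]); print("centre via board", D.mean(0)-ax*.0475)
o,p,r=cur()
ctr=(B.mean(0)+D.mean(0)-ax*.0475)/2; print(ctr)
a=np.radians(67.5-90)
Rt=near(tool([0,0,-1],d),r)
plan([([ctr[0],ctr[1],.031],Rt,5)],60)
```

```text
[[0.4704 0.2453 0.032 ]
 [0.4915 0.2364 0.032 ]
 [0.4685 0.1814 0.032 ]
 [0.447  0.1907 0.032 ]] [0.4694 0.2134 0.032 ]
[[0.4429 0.2756 0.01  ]
 [0.5326 0.2369 0.01  ]] 0.09773734109520926 -23.30787842333866 0.022884645276115445 0.05958163200608631
centre via board [0.46893862 0.21265243 0.01      ]
[0.46914932 0.21304403 0.021     ]
5 rows
[60,1,0.11,-0.14,-0.002,-0.001,0.002],
[60,1,0.11,-0.14,-0.002,-0.001,0.002],
[60,1,0.1,-0.14,-0.002,-0.001,0.002],
[60,1,0.1,-0.15,-0.002,-0.001,0.002],
[60,1,0.1,-0.15,-0.002,-0.001,0.002],
```

step_arm(increments=[[[60,1.0,0.1,-0.15,0,0,0],[60,1.0,0.1,-0.15,0,0,0],[60,1.0,0.1,-0.15,0,0,0],[60,1.0,0.1,-0.15,0,0,0],[60,0.9,0.1,-0.15,0,0,0],[0,0,0,0,0,0,0],[0,0,0,0,0,0,0],[0,0,0,0,0,0,0],[0,0,0,0,0,0,0],[0,0,0,0,0,0,0]]], squeeze=60)

```text
clock: 18.85
tcp_pos: [0.4728, 0.2126, 0.1841]
eef_rot: [-132.9, 89.4, 113.0]
force: [0.9, -0.9, -1.2]
finger_gap: 0.0223
```

Run:
```python
from plan import *
show()
T=bedT(np.load("bed1.npy"));o,p,r=cur()
Rt=near(tool(-T[:3,2],T[:3,1]),r)
plan([([.475,.20,.13],r,3),(tw(T,[0,0,115])[0],Rt)],0)
```

```text
t 18.85 grasp [0.4721 0.2143 0.0291] x [-0.004  0.01  -1.   ] y [ 0.913 -0.408 -0.008] F [ 0.9 -0.9 -1.2] M [0.05 0.02 0.04] gap 0.0223
q [-52.  24.  29. 110. -16.  49. -38.]
9 rows
[0,-3.37,0.25,0.37,0,0,0],
[0,-3.37,0.25,0.37,0,0,0],
[0,-3.37,0.25,0.37,0,0,0],
[0,-0.37,3.01,0.99,-0.046,-0.103,0.016],
[0,-0.04,2.9,1.17,-0.046,-0.103,0.016],
[0,0.3,2.76,1.31,-0.046,-0.103,0.016],
[0,0.65,2.62,1.41,-0.046,-0.103,0.016],
[0,1,2.47,1.47,-0.046,-0.103,0.016],
[0,1.36,2.31,1.48,-0.046,-0.103,0.016],
```

step_arm(increments=[[[0,-3.4,0.2,0.4,0,0,0],[0,-3.4,0.2,0.4,0,0,0],[0,-3.4,0.2,0.4,0,0,0],[0,-0.4,3.0,1.0,-0.046,-0.103,0.016],[0,0,2.9,1.2,-0.046,-0.103,0.016],[0,0.3,2.8,1.3,-0.046,-0.103,0.016],[0,0.6,2.6,1.4,-0.046,-0.103,0.016],[0,1.0,2.5,1.5,-0.046,-0.103,0.016],[0,0.7,2.3,1.5,-0.046,-0.103,0.016],[0,0,0,0,0,0,0]]])

```text
clock: 19.85
tcp_pos: [0.6056, 0.0656, 0.2915]
eef_rot: [-0.9, 53.4, -97.5]
force: [-1.4, -0.2, -2.9]
finger_gap: 0.0225
```

```bash
sed -i 's/bed0/bed1/' look.py; python3 look.py w14
python3 - <<'E'
from plan import *
show()
T=bedT(np.load("bed1.npy"));o,p,r=cur()
Rt=near(tool(-T[:3,2],T[:3,1]),r)
plan([(tw(T,[5,0,85])[0],Rt,4)],0)
E
```

```text
t 19.85 grasp [ 0.5936 -0.0259  0.167 ] x [-0.077 -0.591 -0.803] y [ 0.993 -0.117 -0.009] F [-1.4 -0.2 -2.9] M [ 0.91 -0.13  0.02] gap 0.0225
q [-45.  35.  39.  87.  14.  76. -21.]
bed mm [  8.8   0.4 123.7] tool axes in bed [[0.024, -0.016, 1.0], [0.0, 1.0, 0.016], [-1.0, -0.0, 0.024]]
t 19.9 grasp [ 0.5928 -0.0242  0.1663] x [-0.078 -0.588 -0.805] y [ 0.993 -0.118 -0.01 ] F [-1.5  0.3 -2.1] M [ 0.95 -0.12 -0.02] gap 0.0228
q [-45.  35.  39.  87.  14.  76. -21.]
4 rows
[0,0.96,-0.01,-0.03,0.004,0.006,0],
[0,0.97,-0.01,-0.02,0.004,0.006,0],
[0,0.97,-0.01,-0.01,0.004,0.006,0],
[0,0.97,-0.01,-0.01,0.004,0.006,0],
```

View pics/w14.png

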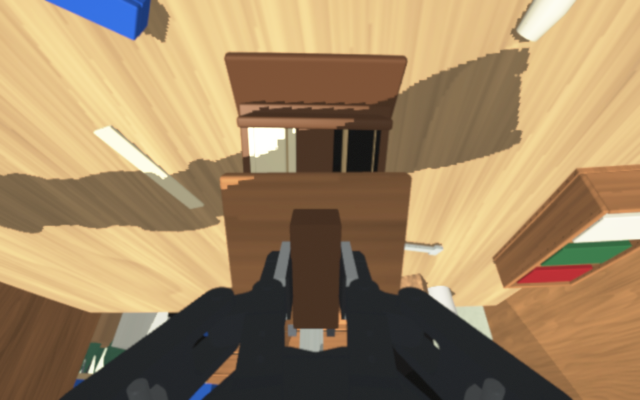

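step_arm(increments=[[[0,1.0,0,0,0.004,0.006,0],[0,1.0,0,0,0.004,0.006,0],[0,1.0,0,0,0.004,0.006,0],[0,1.0,0,0,0.004,0.006,0],[0,0.7,0,-0.1,0,0,0],[0,0,0,0,0,0,0],[0,0,0,0,0,0,0],[0,0,0,0,0,0,0],[0,0,0,0,0,0,0],[0,0,0,0,0,0,0]]])

```text
clock: 20.9
tcp_pos: [0.5993, 0.041, 0.2485]
eef_rot: [-0.0, 55.5, -97.6]
force: [0.3, 0.2, -2.5]
finger_gap: 0.0228
```

```bash
python3 look.py w15
python3 - <<'E'
from h import *
c=load("pics/w15.npz"); crop(c,(200,80,440,250),3.3,"pics/w15c.png")
E
```

```text
t 20.9 grasp [ 0.5877 -0.046   0.1207] x [-0.075 -0.561 -0.825] y [ 0.991 -0.131 -0.   ] F [ 0.3  0.2 -2.5] M [ 0.82 -0.17  0.03] gap 0.0228
q [-43.  36.  38.  92.  12.  70. -22.]
bed mm [ 0.7 -1.7 73.5] tool axes in bed [[-0.01, -0.0, 1.0], [-0.0, 1.0, 0.0], [-1.0, -0.0, -0.01]]
```

View pics/w15c.png

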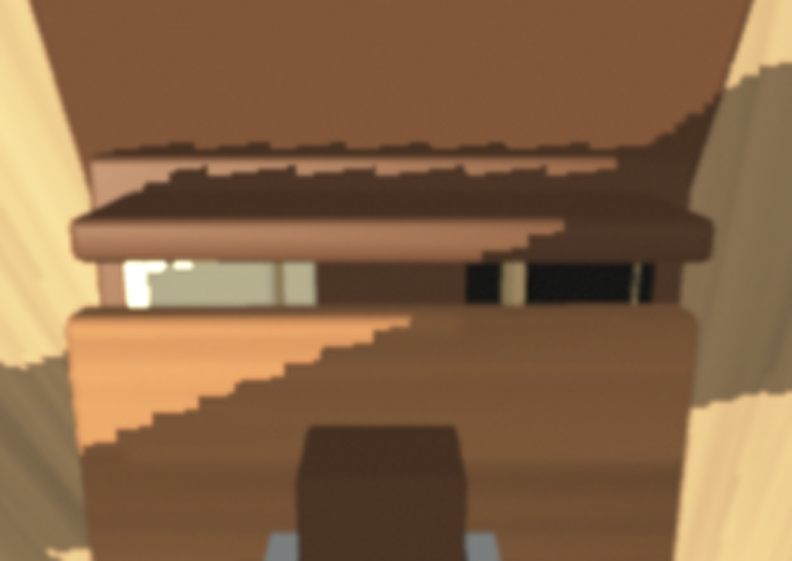

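step_arm(increments=[[[0,0.3,0.2,0,0,-0.01,0],[0,0.5,0,0,0,0,0],[0,0.5,0,0,0,0,0],[0,0.4,0,0,0,0,0],[0,0,0,0,0,0,0],[0,0,0,0,0,0,0],[0,0,0,0,0,0,0],[0,0,0,0,0,0,0],[0,0,0,0,0,0,0],[0,0,0,0,0,0,0]]])

```text
clock: 21.95
tcp_pos: [0.6002, 0.0304, 0.2334]
eef_rot: [-0.0, 54.9, -97.5]
force: [0.1, -0.1, -2.0]
finger_gap: 0.0227
```

```bash
python3 look.py w16
python3 - <<'E'
from h import *
c=load("pics/w16.npz"); crop(c,(200,80,440,250),3.3,"pics/w16c.png")
E
```

```text
t 21.95 grasp [ 0.5885 -0.0579  0.1065] x [-0.075 -0.57  -0.818] y [ 0.991 -0.131 -0.   ] F [ 0.1 -0.1 -2. ] M [ 0.91 -0.06 -0.03] gap 0.0227
q [-42.  37.  38.  92.  13.  68. -22.]
bed mm [ 2.3  0.6 55.2] tool axes in bed [[0.001, -0.0, 1.0], [-0.0, 1.0, 0.0], [-1.0, -0.0, 0.001]]
```

View pics/w16c.png

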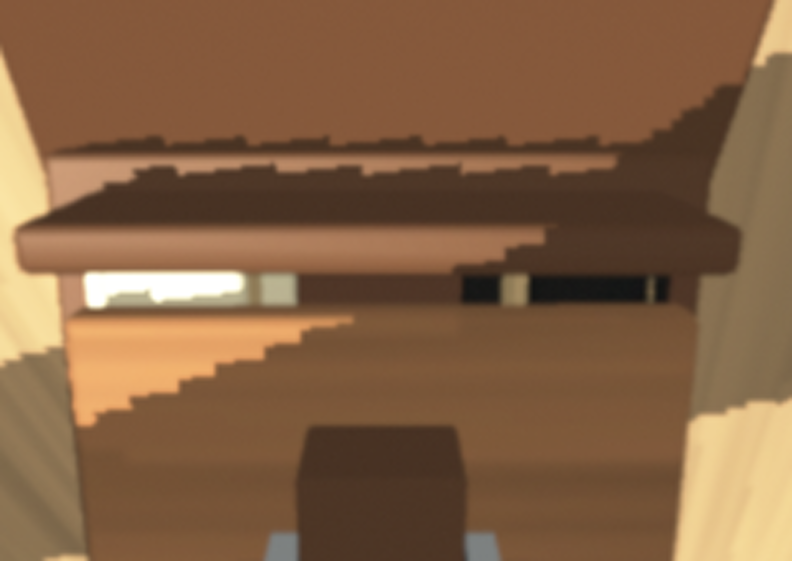

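step_arm(increments=[[[0,0,0,-0.25,0,0,0],[0,0,0,-0.2,0,0,0],[0,0.1,0,0,0,0,0],[0,0.1,0,0,0,0,0],[0,0.1,0,0,0,0,0],[0,0,0,0,0,0,0],[0,0,0,0,0,0,0],[0,0,0,0,0,0,0],[0,0,0,0,0,0,0],[0,0,0,0,0,0,0]]])

```text
clock: 23.0
tcp_pos: [0.6007, 0.0334, 0.2289]
eef_rot: [0.1, 55.0, -97.4]
force: [-0.1, 1.2, -0.2]
finger_gap: 0.0228
```

```bash
python3 look.py w17
python3 - <<'E'
from h import *
c=load("pics/w17.npz"); crop(c,(200,80,440,250),3.3,"pics/w17c.png")
E
```

```text
t 23.0 grasp [ 0.5893 -0.0548  0.1019] x [-0.074 -0.569 -0.819] y [ 0.992 -0.13   0.001] F [-0.1  1.2 -0.2] M [ 0.88  0.08 -0.12] gap 0.0228
q [-43.  38.  38.  92.  12.  67. -22.]
bed mm [-2.9  0.9 53.3] tool axes in bed [[0.0, -0.001, 1.0], [0.001, 1.0, 0.001], [-1.0, 0.001, 0.0]]
```

View pics/w17c.png

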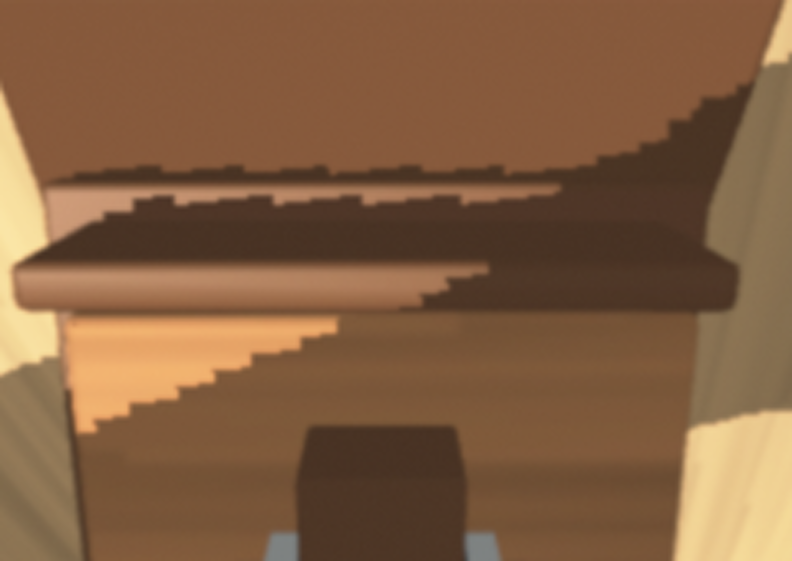

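step_arm(increments=[[[45,0,0,0,0,0,0],[45,0,0,0,0,0,0],[45,0,0,0,0,0,0],[45,0,0,0,0,0,0],[45,-1.0,0,0,0,0,0],[45,-2.5,0,0,0,0,0],[60,-3.5,0,-0.5,0,0,0],[60,-3.5,0,-0.5,0,0,0],[60,0,0,0,0,0,0],[60,0,0,0,0,0,0]]])

```text
clock: 24.05
tcp_pos: [0.6099, 0.1035, 0.3146]
eef_rot: [0.1, 54.9, -97.5]
force: [0.3, -0.4, -0.9]
finger_gap: 0.0512
```

```bash
python3 look.py w18
python3 - <<'E'
from plan import *
T=bedT(np.load("bed1.npy"))
s=env.read_camera("scene"); t=env.read_camera("top"); np.savez("pics/s18.npz",**s); np.savez("pics/t18.npz",**t)
def P():
    o=[]
    o.append((tw(T,[[80,-20,72],[80,20,72]]),(255,255,0)))
    for th,col in ((2.0,(255,0,255)),(2.1,(0,255,0)),(2.2,(255,0,0))):
        o.append((tw(T,[[80,0,72],[80-145*np.cos(th),0,72+145*np.sin(th)],[80-175*np.cos(th),0,72+175*np.sin(th)]]),col))
    return o
draw(s,(225,120,335,245),4.8,P(),"pics/s18.png")
draw(t,(320,155,400,230),8,P(),"pics/t18.png")
c=load("pics/w18.npz"); crop(c,(200,80,440,330),3,"pics/w18c.png")
E
```

```text
t 24.05 grasp [0.5984 0.0151 0.1878] x [-0.075 -0.57  -0.818] y [ 0.991 -0.132  0.001] F [ 0.3 -0.4 -0.9] M [ 0.57 -0.    0.06] gap 0.0512
q [-47.  35.  38.  83.  12.  80. -23.]
bed mm [-11.7   1.  164.2] tool axes in bed [[0.001, 0.001, 1.0], [0.001, 1.0, -0.001], [-1.0, 0.001, 0.001]]
```

View pics/w18c.png

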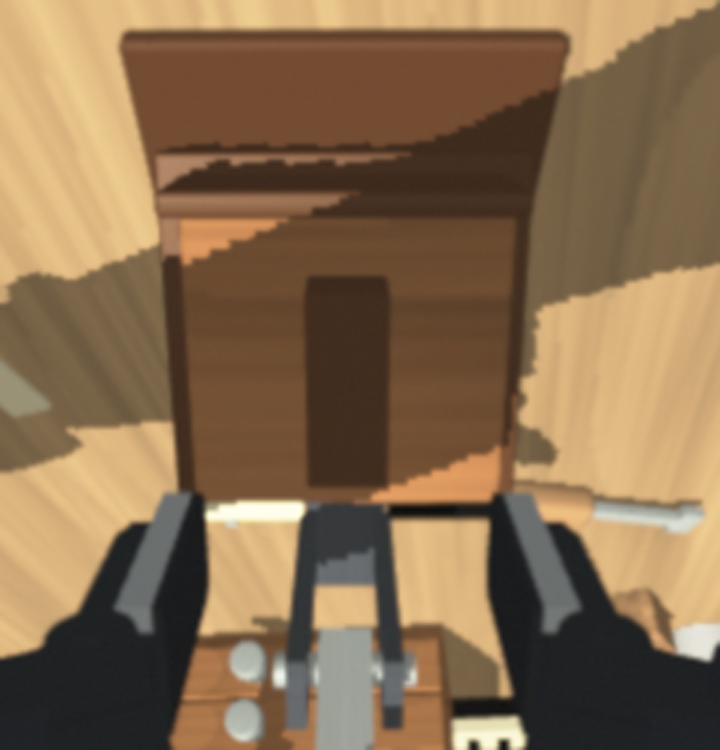

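View pics/s18.png

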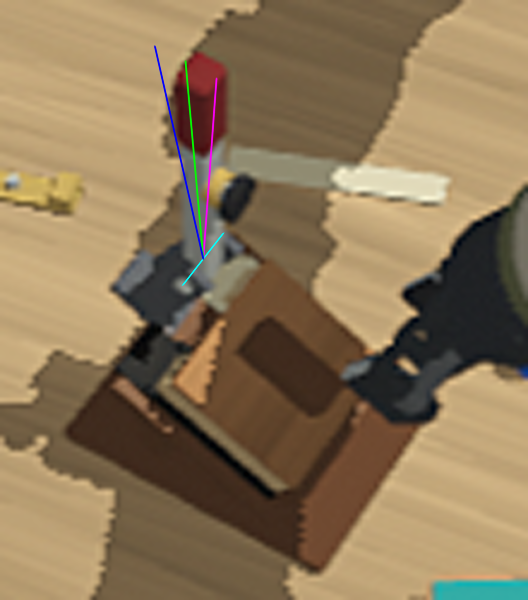

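View pics/t18.png

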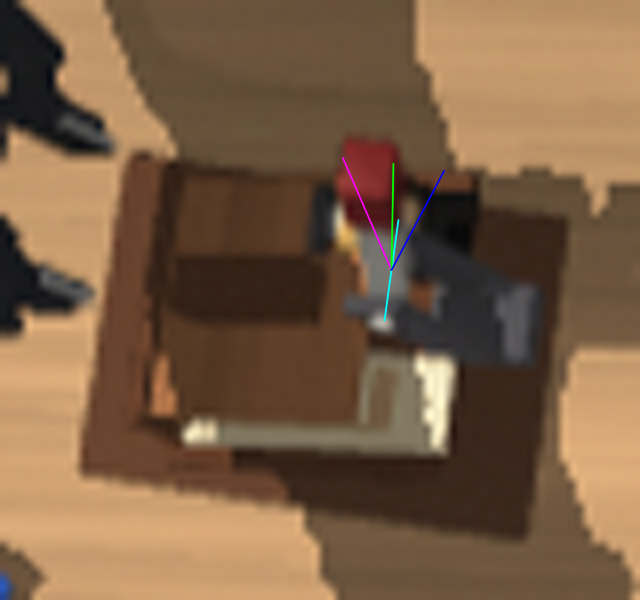

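```bash
cat >> plan.py <<'E'
def clampT(): return bedT(np.load("bed1.npy"))
def cg(th,rr=155,y=0):
    return tw(clampT(),[80-rr*np.cos(th),y,72+rr*np.sin(th)])[0]
def cr(phi,ref):
    T=clampT(); d=-T[:3,2]*np.cos(phi)-T[:3,0]*np.sin(phi)
    return near(tool(d,T[:3,1]),ref)
E
python3 - <<'E'
from plan import *
o,p,r=cur(); show()
g=cg(2.05); print(g)
R1=cr(np.radians(35),r)
plan([(g+[0,.1,.06],r*R.from_rotvec((r.inv()*R1).as_rotvec()*.5),None),(g+[0,0,.065],R1)],60)
E
```

```text
t 24.2 grasp [0.5978 0.0141 0.1869] x [-0.077 -0.571 -0.818] y [ 0.991 -0.133  0.   ] F [-0.8  0.3 -0. ] M [ 0.57 -0.07  0.03] gap 0.0514
q [-47.  35.  38.  84.  12.  80. -23.]
[ 0.58350271 -0.09120239  0.31852356]
9 rows
[60,-3.02,-0.27,3.27,-0,0.061,0],
[60,-3.16,-0.27,3.08,-0,0.061,0],
[60,-3.28,-0.27,2.88,-0,0.061,0],
[60,-3.4,-0.27,2.68,-0,0.061,0],
[60,-3.5,-0.27,2.46,-0,0.061,0],
[60,0.67,0.33,3.59,-0,0.077,0],
[60,0.49,0.33,3.63,-0,0.077,0],
[60,0.3,0.33,3.66,-0,0.077,0],
[60,0.11,0.33,3.67,-0,0.077,0],
```

step_arm(increments=[[[60,-3.0,-0.3,3.3,0,0.061,0],[60,-3.2,-0.3,3.1,0,0.061,0],[60,-3.3,-0.3,2.9,0,0.061,0],[60,-3.4,-0.3,2.7,0,0.061,0],[60,-3.5,-0.3,2.5,0,0.061,0],[60,0.6,0.3,3.6,0,0.077,0],[60,0.4,0.3,3.6,0,0.077,0],[60,0.2,0.3,3.6,0,0.077,0],[60,0,0,0,0,0,0],[60,0,0,0,0,0,0]]])

```text
clock: 25.2
tcp_pos: [0.5794, -0.0669, 0.5388]
eef_rot: [-11.8, 86.0, -110.0]
force: [-0.1, 0.3, -0.6]
finger_gap: 0.0512
```

```bash
python3 look.py w19
python3 - <<'E'
from plan import *
o,p,r=cur(); show()
g=cg(2.05); 
R1=cr(np.radians(35),r)
plan([(g+[0,0,.06],R1)],60)
E
```

```text
t 25.2 grasp [ 0.5757 -0.0769  0.3841] x [-0.024 -0.065 -0.998] y [ 0.989 -0.145 -0.014] F [-0.1  0.3 -0.6] M [0.15 0.02 0.02] gap 0.0512
q [-27.  18.  40.  71.  -8.  95.   3.]
bed mm [179.2  -9.7 270.4] tool axes in bed [[-0.516, 0.004, 0.856], [-0.015, 1.0, -0.014], [-0.856, -0.02, -0.516]]
t 25.25 grasp [ 0.5755 -0.0778  0.3843] x [-0.024 -0.066 -0.998] y [ 0.989 -0.146 -0.014] F [-0.6 -2.2  0.5] M [ 0.02 -0.01 -0.01] gap 0.0511
q [-27.  18.  40.  71.  -8.  95.   3.]
1 rows
[60,0.68,0.78,2.23,-0.014,0.068,0.014],
```

View pics/w19.png

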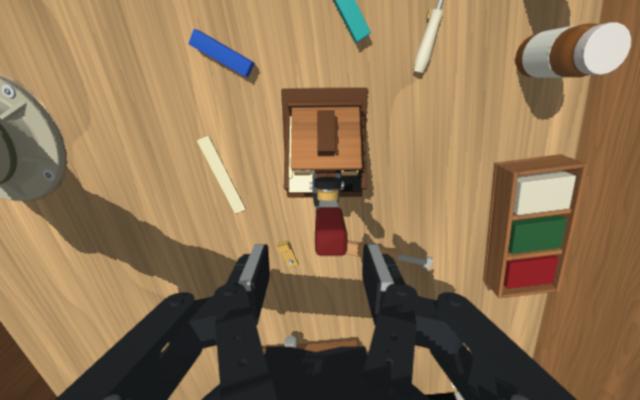

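Run:
```python
from plan import *
c=load("pics/w19.npz"); crop(c,(290,160,380,270),7,"pics/w19c.png")
T=clampT()
for th in (1.95,2.0,2.05,2.1):
  q=proj(c,tw(T,[[80-175*np.cos(th),y,72+175*np.sin(th)] for y in(-11,0,11)]))
  # end face: +-10 thickness
  n=np.array([-np.sin(th),0,-np.cos(th)])*-1
  e=np.array([80-175*np.cos(th),0,72+175*np.sin(th)])
  qq=proj(c,tw(T,[e+[0,y,0]+k*10*np.array([np.sin(th),0,np.cos(th)]) for k,y in((1,-11),(1,11),(-1,11),(-1,-11))]))
  print(th,((qq-[290,160]+.5)*7-.5).round(0).tolist())
```

```text
1.95 [[180.0, 516.0], [416.0, 515.0], [419.0, 303.0], [178.0, 305.0]]
2.0 [[181.0, 603.0], [415.0, 603.0], [418.0, 398.0], [178.0, 399.0]]
2.05 [[182.0, 687.0], [412.0, 686.0], [417.0, 490.0], [179.0, 491.0]]
2.1 [[183.0, 765.0], [410.0, 764.0], [415.0, 578.0], [180.0, 579.0]]
```

View pics/w19c.png

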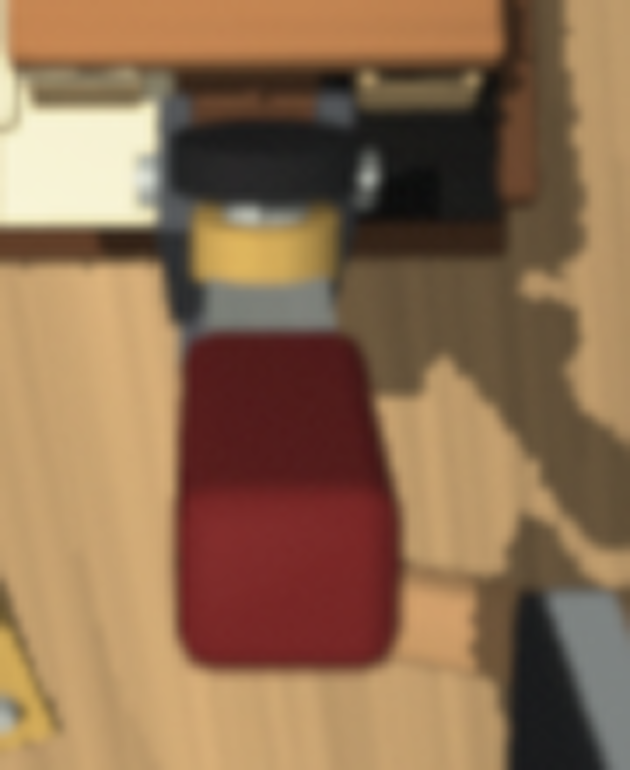

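Run:
```python
from plan import *
c=load("pics/w19.npz"); T=clampT()
for box in [(318,232,345,253),(320,210,342,228)]:
    uv,P,col,m=cloud(c,box); B=(P[m]-T[:3,3])@T[:3,:3]*1000
    print(np.median(P[m],0).round(4),np.median(B,0).round(1),B.std(0).round(1),c["depth"][box[1]:box[3],box[0]:box[2]].mean())
th=2.045;print([80-175*np.cos(th),72+175*np.sin(th)])
```

```text
[ 0.5833 -0.0872  0.3382] [159.5  -0.7 228. ] [3.8 5.1 2. ] 0.18918799
[ 0.5844 -0.0818  0.3149] [142.   -0.4 212. ] [ 5.3  4.6 10.2] 0.2094316
[np.float64(159.91027355913064), np.float64(227.6899103336658)]
```

Run:
```python
from plan import *
o,p,r=cur()
g=cg(2.045,155,-.8); R1=cr(np.radians(35),r)
print(g)
plan([(g+[0,0,.06],R1,2),(g,R1,3)],60)
```

```text
[ 0.58281028 -0.09033613  0.31841989]
5 rows
[60,0.34,0.35,1.08,-0.007,0.034,0.007],
[60,0.32,0.34,1.09,-0.007,0.034,0.007],
[60,2,0,0,0,0,0],
[60,2,0,0,0,0,0],
[60,2,0,0,0,0,0],
```

step_arm(increments=[[[60,0.3,0.35,1.1,-0.007,0.034,0.007],[60,0.3,0.35,1.1,-0.007,0.034,0.007],[60,0,0,0,0,0,0],[60,1.5,0,0,0,0,0],[60,1.5,0,0,0,0,0],[60,1.5,0,0,0,0,0],[60,1.0,0,0,0,0,0],[60,0,0,0,0,0,0],[60,0,0,0,0,0,0],[60,0,0,0,0,0,0]]])

```text
clock: 26.25
tcp_pos: [0.5849, -0.0789, 0.4725]
eef_rot: [-57.9, 89.3, -154.5]
force: [0.8, 0.8, 1.0]
finger_gap: 0.0512
```

```bash
python3 look.py w20
python3 - <<'E'
from plan import *
o,p,r=cur();show()
g=cg(2.045,155,-.8); R1=cr(np.radians(35),r)
print(g)
plan([(g,R1)],60)
E
```

```text
t 26.25 grasp [ 0.5832 -0.0798  0.3175] x [-0.011 -0.005 -1.   ] y [ 0.993 -0.116 -0.011] F [0.8 0.8 1. ] M [ 0.03 -0.01  0.02] gap 0.0512
q [-25.  19.  39.  78. -12.  87.   7.]
bed mm [141.8  -1.7 215.3] tool axes in bed [[-0.568, -0.018, 0.823], [-0.01, 1.0, 0.015], [-0.823, -0.0, -0.568]]
t 26.3 grasp [ 0.5832 -0.0798  0.3177] x [-0.011 -0.005 -1.   ] y [ 0.993 -0.116 -0.01 ] F [0.2 0.9 0.5] M [ 0.07 -0.01 -0.03] gap 0.0513
q [-25.  19.  39.  78. -12.  87.   7.]
[ 0.58281028 -0.09033613  0.31841989]
1 rows
[60,-0.06,-0.08,1.15,0.015,0.007,0.01],
```

View pics/w20.png

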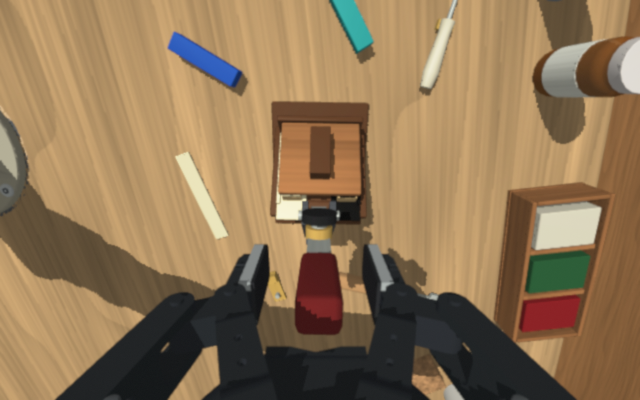

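step_arm(increments=[[[60,0,0,0.5,0.015,0.007,0.01],[60,0,0,0.6,0,0,0],[60,0,0,0.1,0,0,0],[20,0,0,0,0,0,0],[20,0,0,0,0,0,0],[20,0,0,0,0,0,0],[20,0,0,0,0,0,0],[20,0,0,0,0,0,0],[20,0,0,0,0,0,0],[20,0,0,0,0,0,0]]], squeeze=25)

```text
clock: 27.3
tcp_pos: [0.5828, -0.0933, 0.4748]
eef_rot: [108.3, 89.9, 10.6]
force: [-1.3, -0.5, 0.9]
finger_gap: 0.0215
```

```bash
python3 look.py w21
python3 - <<'E'
from plan import *
o,p,r=cur();show()
T=clampT()
g=p+r.apply([.155,0,0]); b=(g-T[:3,3])@T[:3,:3]*1000; v=b-[80,0,72]
th0=np.arctan2(v[2],-v[0]); rr=np.hypot(v[0],v[2]); print("theta0",th0,"r",rr,"y",b[1])
way=[]
N=16
for k in range(1,N+1):
    th=th0*(1-k/N)
    ph=np.radians(35)*th/th0
    way.append((cg(th,rr,b[1]),cr(ph,r),1))
plan(way,20)
E
```

```text
t 27.3 grasp [ 0.5831 -0.0933  0.3198] x [ 0.002  0.    -1.   ] y [ 0.991 -0.135  0.002] F [-1.3 -0.5  0.9] M [-0.01  0.38  0.03] gap 0.0215
q [-23.  19.  40.  79. -12.  87.   8.]
bed mm [ 1.539e+02 -1.000e-01  2.094e+02] tool axes in bed [[-0.574, 0.004, 0.819], [0.002, 1.0, -0.004], [-0.819, -0.0, -0.574]]
t 27.35 grasp [ 0.5831 -0.0933  0.3198] x [ 0.002  0.    -1.   ] y [ 0.991 -0.135  0.002] F [-2.   0.   1.8] M [-0.06  0.39  0.06] gap 0.0214
q [-23.  19.  40.  79. -12.  87.   8.]
theta0 2.0643510914158867 r 155.9720188434641 y -0.13177270304501945
16 rows
[20,0.38,0.02,-2.58,-0.004,-0.039,-0.002],
[20,0.55,-0,-2.53,0,-0.038,0],
[20,0.73,0,-2.47,0,-0.038,-0],
[20,0.89,-0,-2.4,-0,-0.038,0],
[20,1.05,-0,-2.31,0,-0.038,0],
[20,1.21,0,-2.21,0,-0.038,-0],
[20,1.35,0,-2.09,-0,-0.038,0],
[20,1.48,0,-1.97,0,-0.038,0],
[20,1.6,-0,-1.83,-0,-0.038,0],
[20,1.7,0,-1.68,0,-0.038,0],
[20,1.79,0,-1.52,0,-0.038,0],
[20,1.87,0,-1.36,0,-0.038,-0],
[20,1.93,0,-1.18,0,-0.038,-0],
[20,1.98,-0,-1.01,0,-0.038,0],
[20,2.01,0,-0.83,0,-0.038,0],
[20,2.02,-0,-0.64,-0,-0.038,0],
```

View pics/w21.png

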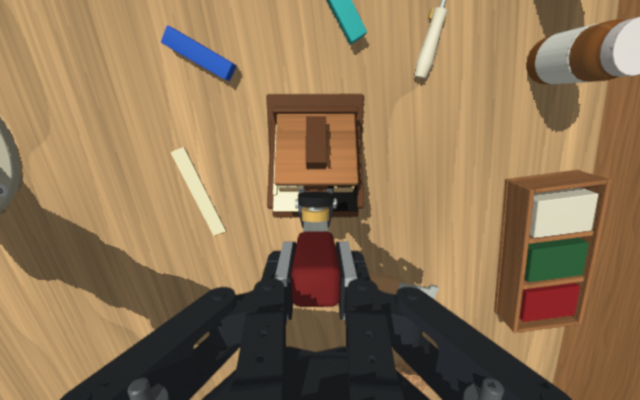

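step_arm(increments=[[[20,0.15,0,-1.3,0,-0.019,0],[20,0.2,0,-1.3,0,-0.019,0],[20,0.25,0,-1.27,0,-0.019,0],[20,0.3,0,-1.25,0,-0.019,0],[20,0.35,0,-1.23,0,-0.019,0],[20,0.4,0,-1.2,0,-0.019,0],[20,0.43,0,-1.2,0,-0.019,0],[20,0.47,0,-1.17,0,-0.019,0],[20,0.5,0,-1.15,0,-0.019,0],[20,0,0,0,0,0,0]]])

```text
clock: 28.35
tcp_pos: [0.5951, 0.0054, 0.4453]
eef_rot: [3.2, 78.7, -95.5]
force: [4.2, -1.2, -9.8]
finger_gap: 0.0215
```

```bash
cat > cl.py <<'E'
import sys
from plan import *
N=int(sys.argv[1]); jaw=float(sys.argv[2]); thend=float(sys.argv[3])
o,p,r=cur();show()
T=clampT()
g=p+r.apply([.155,0,0]); b=(g-T[:3,3])@T[:3,:3]*1000; v=b-[80,0,72]
th0=np.arctan2(v[2],-v[0]); rr=np.hypot(v[0],v[2]); d=T[:3,:3].T@r.as_matrix()[:,0]; ph0=np.arctan2(-d[0],-d[2])
print("theta",th0.round(3),"r",rr.round(1),"y",b[1].round(1),"phi",np.degrees(ph0).round(1), "Fbed",(T[:3,:3].T@np.array(o["force"])).round(1))
R0=float(sys.argv[4]) if len(sys.argv)>4 else 155.5
way=[]
for k in range(1,N+1):
    th=th0+(thend-th0)*k/N
    ph=ph0*max(0,th)/th0 
    way.append((cg(th,rr+(R0-rr)*k/N,b[1]),cr(ph,r),1))
plan(way,jaw)
E
python3 cl.py 22 20 0.12; python3 look.py w22
```

```text
t 28.35 grasp [ 0.5922 -0.0248  0.2933] x [-0.019 -0.195 -0.981] y [ 0.989 -0.15   0.011] F [ 4.2 -1.2 -9.8] M [ 0.14 -0.52  0.46] gap 0.0215
q [-36.  21.  39.  80.  -2.  84.  -7.]
theta 1.585 r 155.3 y -0.1 phi 23.7 Fbed [-5.1  4.3 -8.4]
22 rows
[20,0.44,0.08,-1.21,-0.021,-0.017,-0.007],
[20,0.48,-0,-1.19,-0,-0.017,-0],
[20,0.53,0,-1.16,0,-0.017,-0],
[20,0.57,-0,-1.13,-0,-0.017,0],
[20,0.61,0,-1.11,0,-0.017,0],
[20,0.65,-0,-1.07,0,-0.017,-0],
[20,0.69,0,-1.04,0,-0.017,0],
[20,0.73,-0,-1.01,0,-0.017,-0],
[20,0.76,0,-0.97,-0,-0.017,0],
[20,0.8,-0,-0.93,-0,-0.017,-0],
[20,0.83,0,-0.89,0,-0.017,0],
[20,0.86,0,-0.85,0,-0.017,-0],
[20,0.89,0,-0.81,-0,-0.017,-0],
[20,0.91,0,-0.76,0,-0.017,0],
[20,0.93,-0,-0.72,-0,-0.017,0],
[20,0.96,-0,-0.67,0,-0.017,-0],
[20,0.97,0,-0.63,0,-0.017,0],
[20,0.99,0,-0.58,0,-0.017,0],
[20,1,-0,-0.53,-0,-0.017,0],
[20,1.02,0,-0.48,-0,-0.017,-0],
[20,1.03,-0,-0.43,-0,-0.017,0],
[20,1.03,0,-0.38,0,-0.017,0],
t 28.35 grasp [ 0.5922 -0.0248  0.2933] x [-0.019 -0.195 -0.981] y [ 0.989 -0.15   0.011] F [ 4.2 -1.2 -9.8] M [ 0.14 -0.52  0.46] gap 0.0215
q [-36.  21.  39.  80.  -2.  84.  -7.]
bed mm [ 8.240e+01 -1.000e-01  2.272e+02] tool axes in bed [[-0.403, 0.022, 0.915], [0.007, 1.0, -0.021], [-0.915, -0.002, -0.403]]
```

View pics/w22.png

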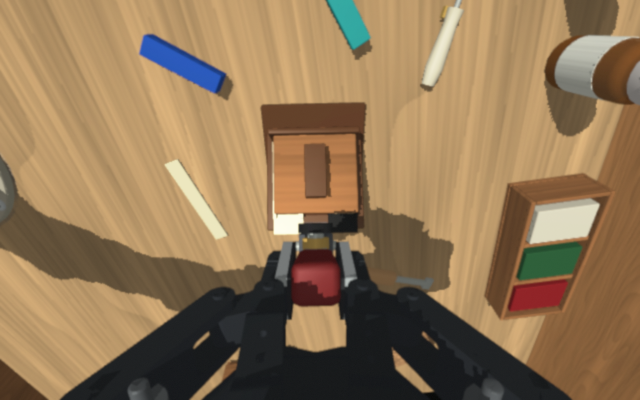

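step_arm(increments=[[[20,0.45,0,-1.2,-0.01,-0.017,-0.003],[20,0.5,0,-1.2,-0.01,-0.017,-0.003],[20,0.5,0,-1.15,0,-0.017,0],[20,0.55,0,-1.15,0,-0.017,0],[20,0.6,0,-1.1,0,-0.017,0],[20,0.65,0,-1.05,0,-0.017,0],[20,0.7,0,-1.05,0,-0.017,0],[20,0.75,0,-1.0,0,-0.017,0],[20,0.75,0,-0.95,0,-0.017,0],[20,0.8,0,-0.95,0,-0.017,0]]])

```text
clock: 29.4
tcp_pos: [0.6068, 0.0876, 0.3663]
eef_rot: [1.2, 68.7, -97.0]
force: [-5.3, 0.6, 7.1]
finger_gap: 0.022
```

```bash
python3 cl.py 12 20 0.25
```

```text
t 29.4 grasp [0.5999 0.0317 0.2219] x [-0.044 -0.361 -0.932] y [ 0.99  -0.142  0.008] F [-5.3  0.6  7.1] M [-0.26  1.13 -0.07] gap 0.022
q [-43.  28.  38.  83.   4.  80. -17.]
theta 0.987 r 155.2 y 0.1 phi 13.7 Fbed [ 4.1 -5.4  5.8]
12 rows
[20,0.72,0.04,-0.86,-0.013,-0.015,-0.003],
[20,0.75,0,-0.83,-0,-0.015,-0],
[20,0.77,0,-0.79,-0,-0.015,-0],
[20,0.8,-0,-0.75,0,-0.015,0],
[20,0.82,0,-0.72,0,-0.015,0],
[20,0.84,-0,-0.68,-0,-0.015,0],
[20,0.86,0,-0.64,0,-0.015,0],
[20,0.88,0,-0.6,0,-0.015,0],
[20,0.9,-0,-0.56,-0,-0.015,0],
[20,0.91,0,-0.51,-0,-0.015,-0],
[20,0.93,-0,-0.47,0,-0.015,0],
[20,0.94,0,-0.43,0,-0.015,0],
```

step_arm(increments=[[[20,0.7,0,-0.85,-0.006,-0.015,0],[20,0.75,-0.05,-0.85,-0.006,-0.015,0],[20,0.75,0,-0.8,0,-0.015,0],[20,0.8,0,-0.75,0,-0.015,0],[20,0.8,0,-0.7,0,-0.015,0],[20,0.85,0,-0.7,0,-0.015,0],[20,0.85,0,-0.65,0,-0.015,0],[20,0.9,0,-0.6,0,-0.015,0],[20,0.9,0,-0.55,0,-0.015,0],[20,0.9,0,-0.5,0,-0.015,0]]])

```text
clock: 30.4
tcp_pos: [0.6107, 0.118, 0.2663]
eef_rot: [0.7, 59.9, -97.1]
force: [-2.8, 2.3, 5.2]
finger_gap: 0.0218
```

```bash
python3 cl.py 8 20 0.02; python3 look.py w23
```

```text
t 30.4 grasp [0.6011 0.0408 0.1322] x [-0.062 -0.498 -0.865] y [ 0.991 -0.134  0.006] F [-2.8  2.3  5.2] M [ 0.1   0.86 -0.32] gap 0.0218
q [-47.  37.  38.  86.   7.  74. -23.]
theta 0.401 r 156.9 y 0.1 phi 4.9 Fbed [ 1.4 -3.1  5.3]
8 rows
[20,0.72,0.05,-0.35,-0.006,-0.01,-0.004],
[20,0.73,-0,-0.33,0,-0.01,0],
[20,0.73,0,-0.3,0,-0.01,0],
[20,0.74,0,-0.27,0,-0.01,-0],
[20,0.74,0,-0.24,0,-0.01,0],
[20,0.74,-0,-0.22,0,-0.01,-0],
[20,0.74,0,-0.19,0,-0.01,-0],
[20,0.74,0,-0.16,-0,-0.01,0],
t 30.4 grasp [0.6011 0.0408 0.1322] x [-0.062 -0.498 -0.865] y [ 0.991 -0.134  0.006] F [-2.8  2.3  5.2] M [ 0.1   0.86 -0.32] gap 0.0218
q [-47.  37.  38.  86.   7.  74. -23.]
bed mm [-6.510e+01  1.000e-01  1.319e+02] tool axes in bed [[-0.083, 0.005, 0.997], [0.004, 1.0, -0.005], [-0.997, 0.003, -0.083]]
```

View pics/w23.png

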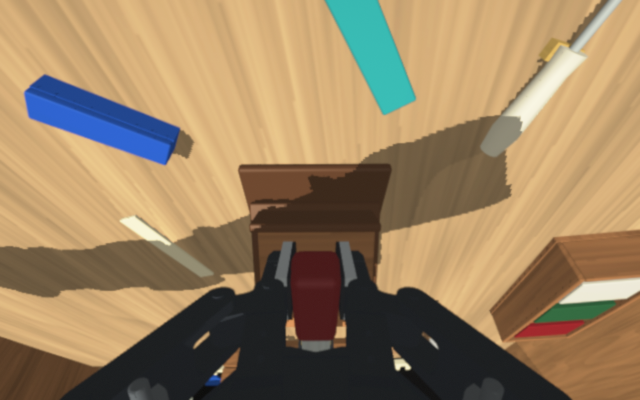

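step_arm(increments=[[[20,0.7,0,-0.35,0,-0.01,0],[20,0.7,0,-0.35,0,-0.01,0],[20,0.7,0,-0.3,0,-0.01,0],[20,0.7,0,-0.25,0,-0.01,0],[20,0.7,0,-0.25,0,-0.01,0],[20,0.7,0,-0.2,0,-0.01,0],[20,0.5,0,-0.1,0,-0.01,0],[20,0.3,0,-0.1,0,0,0],[20,0,0,0,0,0,0],[20,0,0,0,0,0,0]]], squeeze=60)

```text
clock: 31.45
tcp_pos: [0.6098, 0.112, 0.2166]
eef_rot: [0.6, 55.8, -97.1]
force: [-1.3, 0.3, 0.9]
finger_gap: 0.0213
```

```bash
python3 cl.py 4 20 0.0; python3 look.py w24;python3 - <<'E'
from plan import *
s=env.read_camera("scene"); np.savez("pics/s24.npz",**s); crop(s,(225,120,335,245),4.8,"pics/s24.png")
E
```

```text
t 31.45 grasp [0.5991 0.0256 0.0884] x [-0.07  -0.558 -0.827] y [ 0.991 -0.133  0.006] F [-1.3  0.3  0.9] M [ 0.01  0.33 -0.08] gap 0.0213
q [-47.  42.  38.  88.   8.  71. -26.]
theta 0.105 r 157.9 y 0.1 phi 0.8 Fbed [ 0.5 -1.3  0.8]
4 rows
[20,0.42,0.06,-0.03,-0.005,-0.004,-0.004],
[20,0.42,0,-0.02,0,-0.004,-0],
[20,0.41,0,-0.01,0,-0.004,0],
[20,0.41,-0,0,-0,-0.004,0],
t 31.45 grasp [0.5991 0.0256 0.0884] x [-0.07  -0.558 -0.827] y [ 0.991 -0.133  0.006] F [-1.3  0.3  0.9] M [ 0.01  0.33 -0.08] gap 0.0213
q [-47.  42.  38.  88.   8.  71. -26.]
bed mm [-77.    0.1  88.6] tool axes in bed [[-0.014, 0.005, 1.0], [0.004, 1.0, -0.005], [-1.0, 0.004, -0.014]]
```

View pics/s24.png

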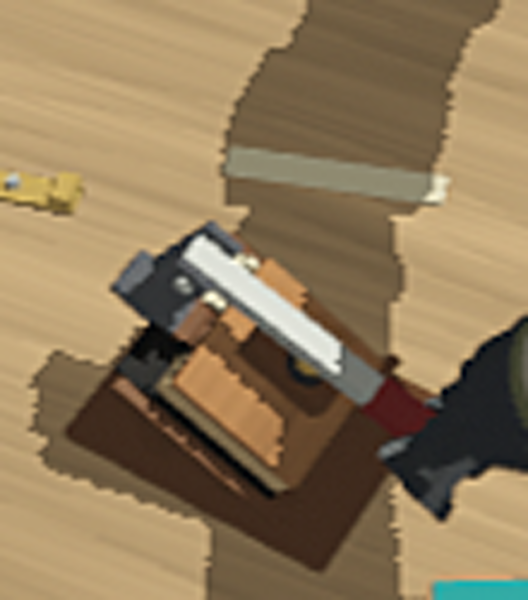

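step_arm(increments=[[[20,0.25,0,0,0,0,0],[20,0.25,0,0,0,0,0],[20,0.25,0,0,0,-0.005,0],[20,0.25,0,0,0,0,0],[20,0.25,0,0,0,-0.005,0],[20,0.25,0,0,0,0,0],[20,0.25,0,0,0,0,0],[20,0.25,0,0,0,0,0],[20,0.2,0,0,0,0,0],[20,0.2,0,0,0,0,0]]], squeeze=80)

```text
clock: 32.55
tcp_pos: [0.6086, 0.1059, 0.2052]
eef_rot: [0.8, 55.7, -96.8]
force: [-5.3, 3.4, 10.4]
finger_gap: 0.0209
```

```bash
python3 cl.py 4 20 -0.01; python3 look.py w25;python3 - <<'E'
from plan import *
s=env.read_camera("scene"); np.savez("pics/s25.npz",**s); crop(s,(225,120,335,245),4.8,"pics/s25.png")
E
```

```text
t 32.55 grasp [0.5983 0.0191 0.0772] x [-0.066 -0.56  -0.826] y [ 0.992 -0.129  0.008] F [-5.3  3.4 10.4] M [-0.71  1.18 -0.53] gap 0.0209
q [-47.  42.  38.  89.   8.  69. -26.]
theta 0.023 r 158.2 y 0.2 phi 0.7 Fbed [ 3.8 -5.7 10. ]
4 rows
[20,0.13,0.12,-0,-0.003,-0.004,-0.008],
[20,0.13,-0,-0,-0,-0.004,-0],
[20,0.13,-0,0.01,-0,-0.003,0],
[20,0.13,0,0.07,0,0,0],
t 32.55 grasp [0.5983 0.0191 0.0772] x [-0.066 -0.56  -0.826] y [ 0.992 -0.129  0.008] F [-5.3  3.4 10.4] M [-0.71  1.18 -0.53] gap 0.0209
q [-47.  42.  38.  89.   8.  69. -26.]
bed mm [-78.2   0.2  75.5] tool axes in bed [[-0.012, 0.003, 1.0], [0.008, 1.0, -0.003], [-1.0, 0.008, -0.012]]
```

View pics/s25.png

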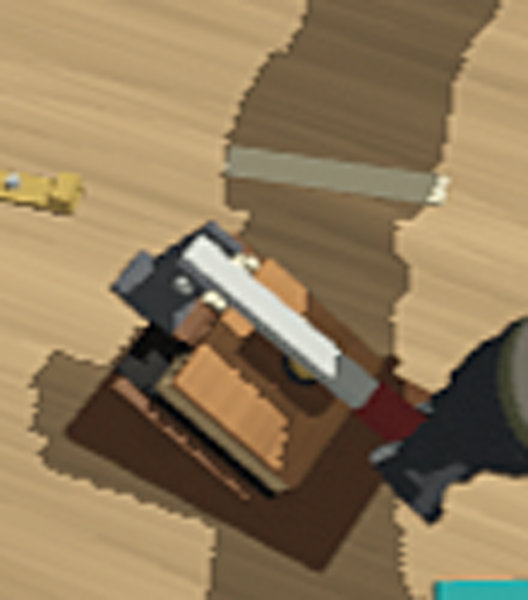

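View pics/w25.png

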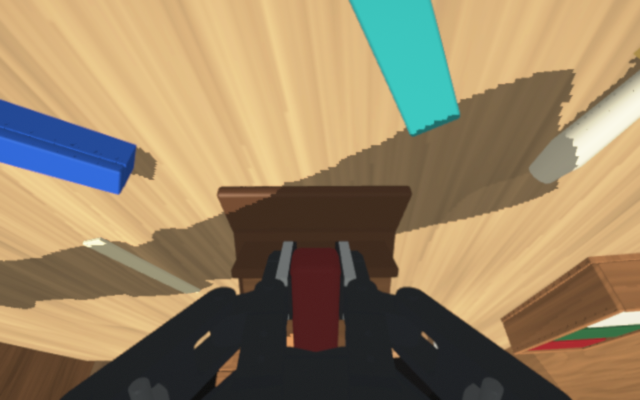

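step_arm(increments=[[[20,0.3,0,0,0,0,0],[20,0.3,0,0,0,0,0],[20,0.4,0,0,0,0,0],[20,0.4,0,0,0,0,0],[20,0.4,0,0,0,0,0],[20,0.4,0,0,0,0,0],[20,0.5,0,0,0,0,0],[20,0.5,0,0,0,0,0],[20,0.5,0,0,0,0,0],[20,0.5,0,0,0,0,0]]])

```text
clock: 33.65
tcp_pos: [0.6068, 0.0969, 0.195]
eef_rot: [1.3, 56.4, -96.2]
force: [-17.8, 16.3, 39.7]
finger_gap: 0.0211
```

```bash
python3 cl.py 1 20 -0.01
```

```text
t 33.65 grasp [0.5975 0.0116 0.0659] x [-0.06  -0.55  -0.833] y [ 0.992 -0.127  0.013] F [-17.8  16.3  39.7] M [-1.31  3.82 -2.26] gap 0.0211
q [-46.  42.  37.  90.   8.  67. -25.]
theta -0.063 r 158.8 y 0.4 phi 1.4 Fbed [ 11.4 -19.8  40.5]
1 rows
[20,-0.84,0.21,-0.11,-0.004,-0.025,-0.013],
```

step_arm(increments=[[[20,0,0,0,0,0,0],[20,0,0,0,0,0,0],[20,0,0,0,0,0,0],[50,0,0,0,0,0,0],[50,0,0,0,0,0,0],[50,0,0,0,0,0,0],[50,0,0,0,0,0,0],[50,-1.0,0,0,0,0,0],[50,-2.0,0,0,0,0,0],[50,-3.0,0,0,0,0,0]]])

```text
clock: 34.65
tcp_pos: [0.6099, 0.1284, 0.2451]
eef_rot: [1.1, 56.3, -96.7]
force: [1.3, -0.1, -0.8]
finger_gap: 0.0427
```

```bash
python3 cl.py 1 20 -0.01; python3 look.py w26
python3 - <<'E'
from plan import *
s=env.read_camera("scene"); np.savez("pics/s26.npz",**s); crop(s,(225,120,335,245),4.8,"pics/s26.png")
t=env.read_camera("top"); np.savez("pics/t26.npz",**t); crop(t,(320,155,400,230),8,"pics/t26.png")
E
```

```text
t 34.65 grasp [0.5998 0.043  0.1161] x [-0.065 -0.551 -0.832] y [ 0.991 -0.132  0.01 ] F [ 1.3 -0.1 -0.8] M [ 0.59 -0.11  0.02] gap 0.0427
q [-48.  40.  38.  86.   8.  74. -26.]
theta 0.307 r 163.0 y -1.4 phi 1.3 Fbed [-0.5  1.3 -0.6]
2 rows
[20,2.54,0.04,-0.13,-0.003,-0.012,-0.004],
[20,2.54,0.05,-0.16,-0.003,-0.012,-0.004],
t 34.65 grasp [0.5998 0.043  0.1161] x [-0.065 -0.551 -0.832] y [ 0.991 -0.132  0.01 ] F [ 1.3 -0.1 -0.8] M [ 0.59 -0.11  0.02] gap 0.0427
q [-48.  40.  38.  86.   8.  74. -26.]
bed mm [-76.8   0.8 127.8] tool axes in bed [[-0.028, 0.007, 1.0], [0.015, 1.0, -0.006], [-1.0, 0.015, -0.028]]
```

View pics/s26.png

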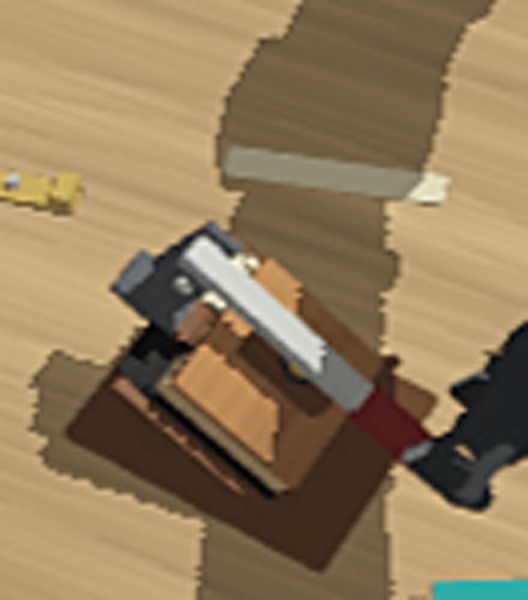

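View pics/w26.png

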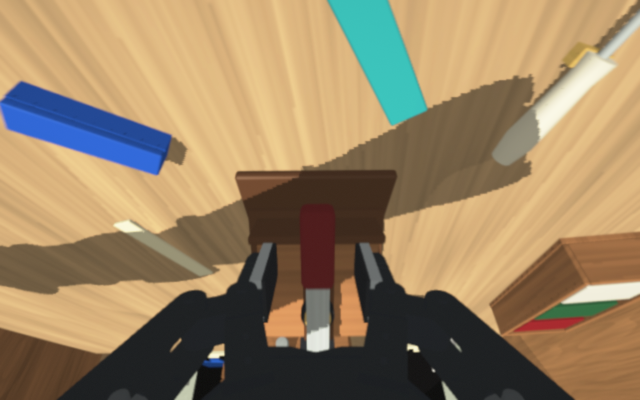

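step_arm(increments=[[[0,0,0,0,0,-0.01,0],[0,0,0,0.4,0,-0.01,0],[0,0,0,0,0,0,0],[0,0,0,0,0,0,0],[0,0,0,0,0,0,0],[0,0,0,0,0,0,0],[0,0.8,0,0,0,0,0],[0,0.8,0,0,0,0,0],[0,0.4,0,0,0,0,0],[0,0,0,0,0,0,0]]])

```text
clock: 35.8
tcp_pos: [0.6084, 0.1135, 0.2304]
eef_rot: [1.3, 55.2, -96.4]
force: [-2.8, 4.7, 8.9]
finger_gap: 0.0002
```

```bash
python3 cl.py 1 20 -0.01; python3 look.py w27
```

```text
t 35.8 grasp [0.5986 0.0256 0.1031] x [-0.064 -0.567 -0.821] y [ 0.991 -0.13   0.013] F [-2.8  4.7  8.9] M [ 0.22  0.52 -0.4 ] gap 0.0002
q [-48.  41.  38.  87.   9.  72. -26.]
theta 0.191 r 151.3 y -0.4 phi 0.2 Fbed [ 1.6 -3.4  9.8]
1 rows
[20,3.02,0.13,-0.74,-0.006,-0.004,-0.011],
t 35.8 grasp [0.5986 0.0256 0.1031] x [-0.064 -0.567 -0.821] y [ 0.991 -0.13   0.013] F [-2.8  4.7  8.9] M [ 0.22  0.52 -0.4 ] gap 0.0002
q [-48.  41.  38.  87.   9.  72. -26.]
bed mm [-68.6  -0.4 100.7] tool axes in bed [[-0.004, 0.006, 1.0], [0.011, 1.0, -0.006], [-1.0, 0.011, -0.004]]
```

View pics/w27.png

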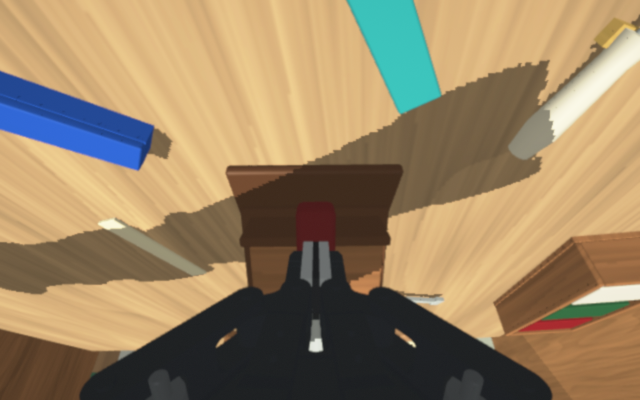

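step_arm(increments=[[[0,0.3,0,0,0,0,0],[0,0.4,0,0,0,0,0],[0,0.5,0,0,0,0,0],[0,0.5,0,0,0,0,0],[0,0.5,0,0,0,0,0],[0,0.5,0,0,0,0,0],[0,0.6,0,0,0,0,0],[0,0.6,0,0,0,0,0],[0,0.6,0,0,0,0,0],[0,0.6,0,0,0,0,0]]])

```text
clock: 36.85
tcp_pos: [0.606, 0.1108, 0.2318]
eef_rot: [2.4, 56.3, -94.9]
force: [-22.0, 20.3, 49.7]
finger_gap: 0.0002
```

```bash
python3 cl.py 1 20 -0.01; python3 look.py w28
```

```text
t 36.85 grasp [0.5987 0.0252 0.1028] x [-0.047 -0.552 -0.832] y [ 0.993 -0.12   0.023] F [-22.   20.3  49.7] M [-1.81  4.6  -2.99] gap 0.0002
q [-48.  40.  38.  89.   9.  71. -25.]
theta 0.188 r 151.0 y -0.2 phi 1.4 Fbed [ 14.4 -24.5  50.6]
1 rows
[20,3,0.31,-1.01,-0.004,-0.024,-0.025],
t 36.85 grasp [0.5987 0.0252 0.1028] x [-0.047 -0.552 -0.832] y [ 0.993 -0.12   0.023] F [-22.   20.3  49.7] M [-1.81  4.6  -2.99] gap 0.0002
q [-48.  40.  38.  89.   9.  71. -25.]
bed mm [-68.4  -0.2 100.2] tool axes in bed [[-0.024, 0.004, 1.0], [0.026, 1.0, -0.004], [-0.999, 0.025, -0.024]]
```

step_arm(increments=[[[0,-0.5,0,0,0,0,0],[0,-2,0,0,0,0,0],[0,-4,0,0,0,0,0],[0,-4,0,0,0,0,0],[0,-4,0,-2,0,0,0],[0,-4,0,-3,0,0,0],[0,-2,0,-4,0,0,0],[0,0,0,-4,0,0,0],[0,0,0,-2,0,0,0],[0,0,0,0,0,0,0]]])

```text
clock: 37.9
tcp_pos: [0.6335, 0.3525, 0.3239]
eef_rot: [2.5, 56.5, -95.1]
force: [0.4, -0.9, 0.1]
finger_gap: 0.0002
```

```bash
python3 look.py w29
python3 - <<'E'
from plan import *
T=clampT()
P=[(tw(T,[[80,0,82],[80-175,0,82]]),(0,255,0))]
s=env.read_camera("scene"); np.savez("pics/s29.npz",**s); draw(s,(225,120,335,245),4.8,P,"pics/s29.png")
t=env.read_camera("top"); np.savez("pics/t29.npz",**t); draw(t,(320,155,400,230),8,P,"pics/t29.png")
cv2.imwrite("pics/t29f.png",t["color"][:,:,::-1])
E
```

```text
t 37.9 grasp [0.6259 0.2673 0.1946] x [-0.049 -0.55  -0.834] y [ 0.992 -0.125  0.024] F [ 0.4 -0.9  0.1] M [ 0.55 -0.03 -0.03] gap 0.0002
q [-53.  50.  35.  55.   2.  99. -33.]
bed mm [-213.6   -4.7  314.9] tool axes in bed [[-0.026, 0.01, 1.0], [0.023, 1.0, -0.01], [-0.999, 0.023, -0.026]]
```

View pics/w29.png

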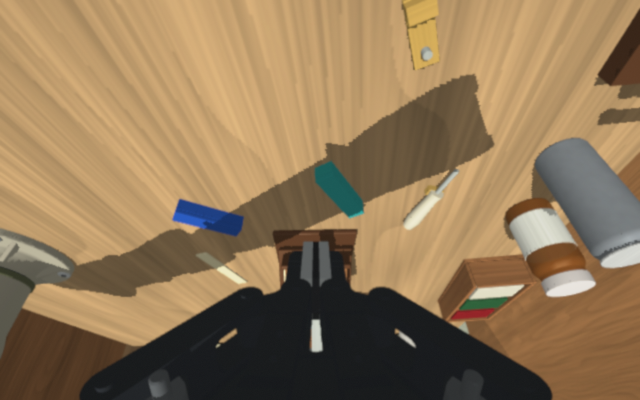

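View pics/s29.png

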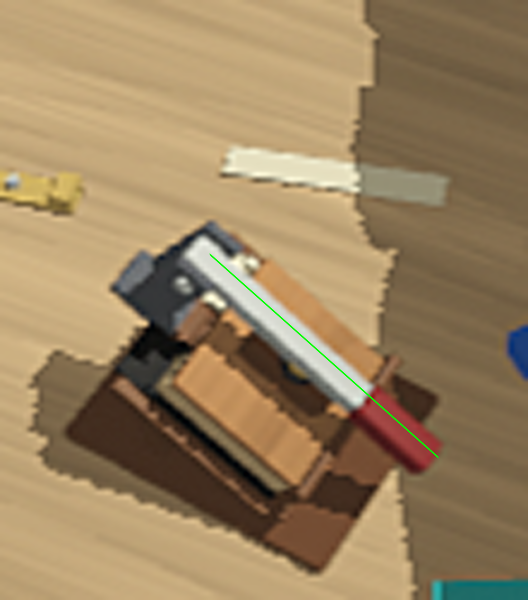

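View pics/t29.png

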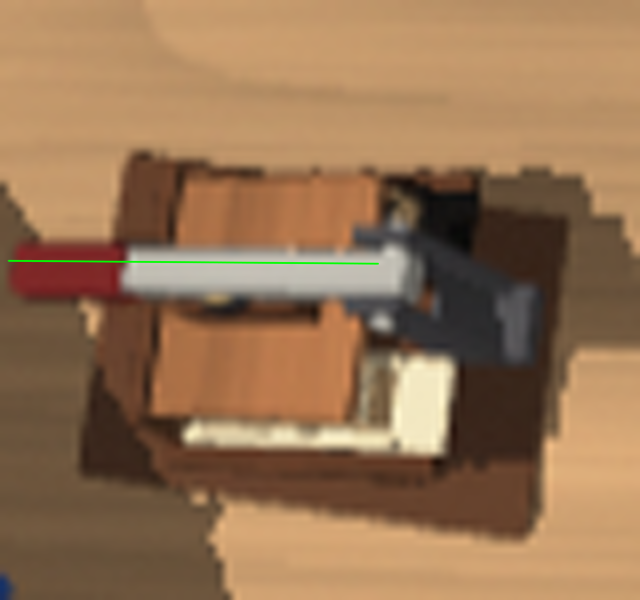

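View pics/t29f.png

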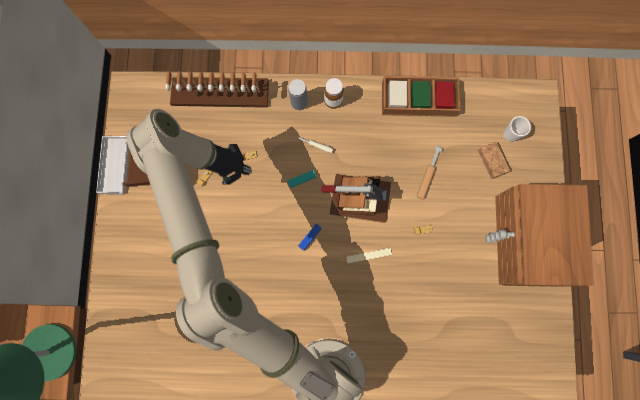

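Run:
```python
from plan import *
T=clampT()
for f in("pics/s29.npz","pics/t29.npz"):
    c=load(f); uv,P,col,m=cloud(c,(290,185,325,225) if 's29' in f else (318,180,338,196)); r,g,b=col.T
    k=m&(r>110)&(g<60)&(b<60); B=(P[k]-T[:3,3])@T[:3,:3]*1000; print(f,k.sum(),np.median(B,0).round(1))
t=load("pics/t29.npz");E=[(tw(T,[[-49.5,-50,34],[45.5,-50,34],[45.5,50,34],[-49.5,50,34]]),(0,255,0))]
draw(t,(320,155,400,230),8,E,"pics/t29b.png")
```

```text
pics/s29.npz 47 [-74.7   2.   82.5]
pics/t29.npz 75 [-64.5  -3.5  81. ]
```

View pics/t29b.png

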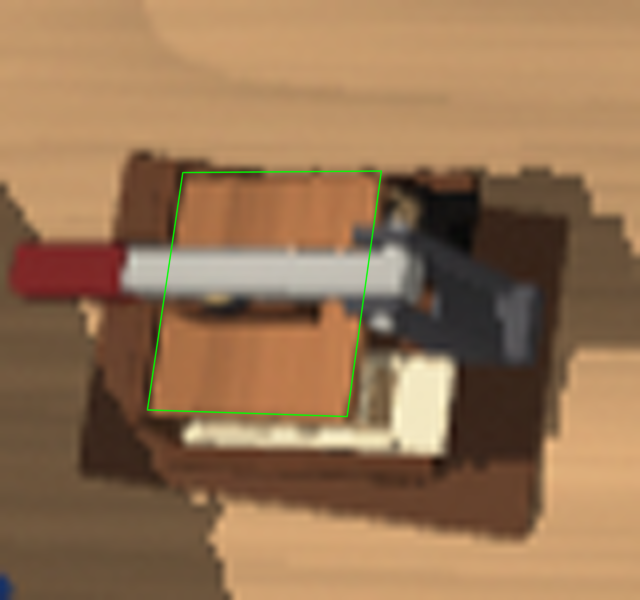

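Run:
```python
from plan import *
show(); print(env.finish_job())
```

```text
t 38.05 grasp [0.6268 0.263  0.198 ] x [-0.049 -0.55  -0.834] y [ 0.991 -0.13   0.027] F [ 0.9 -0.   0.5] M [ 0.58 -0.04  0.03] gap 0.0001
q [-53.  50.  35.  55.   2.  99. -33.]
the job is handed in; nothing more can be done
None
```

The press is loaded and clamped, and I handed the job in at about 38 s; `finish_job` gives no verdict. I placed the ivory key in the ivory lane, the ebony key in the black lane, the board over both, and then swung the clamp down.

**Last checks:**
- **Keys:** the pictures before the board went on showed both flat, caps up, in their lanes and down at the lip.
- **Board:** its outline matches a square placement to about 1 mm, with roughly 1 mm sideways offset and a gap of about 2 mm or less to the lip.
- **Clamp:** pressing the handle with about 50 N moved it only 0.5 mm, so it is at its stop. After I let go it stayed down, with the handle top measured at 81–82.5 mm (82 mm is fully down). I could not read the pad's travel directly.
- **Bystanders:** the full top view shows none of them shifted, though I compared it by eye and the arm covers part of the flange area.
- **Robot:** the gripper was clear of everything, and the highest wrist force I read was about 60 N.

**What didn't go smoothly:**
- I gripped the ebony key too low the first time and re-gripped it on the bench.
- My first camera estimate of the bed was about 3 mm off, so I corrected it from the wrist camera.
- At the end of the swing the handle slipped or the arm flexed in the jaws, so the swing reading went past the stop. That is why I repeated the press with closed fingertips.

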